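Ready the router table for a cutter change

TASK

Get the router table ready for a cutter change: lift the hooded guard arm out of its notch, swing it clear and let it drop fully into its parked notch, then fit the crank down onto the square lift shaft and wind it clockwise until the lift comes up against its top stop. Leave the crank seated on the shaft and let go of everything. Do not knock the cutter, and leave the spanner, bracket and nail tins where they are.

Things in the scene. Friction and masses are not known exactly. Their poses are not given: they have to be found in the camera images.
- router_top: Router table top: fixed plywood board, 45 mm thick, flat on the bench, with an aluminium insert plate flush in it. Origin on the bench under the lift's drive shaft, z up. Along its y axis stand the guard post (140 mm to -y), the drive shaft (0) and the cutter spindle (110 mm to +y). The board spans -150 to 240 mm in its x, -270 to 350 mm in its y.
- drive_pocket (a point): Mouth of a round pocket (50 mm wide, 41 mm deep) in the plate, at plate level, on the axis of the lift's drive shaft; axes as router_top. The shaft turns stiffly (0.12 N m) and stays where it is left. Clockwise from above raises the spindle, 6 mm a turn; it starts 1.1 to 2.1 turns short of its top stop, where it turns no further.
- shaft_top (a point): Centre of the top of the shaft's brass square end inside the pocket, 4 mm below the plate; axes as router_top, not the flats'. Square 12 mm across flats, its top 4 mm tapered to 9 mm; it rises 32 mm from a round shoulder 36 mm below the plate. Which way the flats face differs each time and is not reported: look, or turn the crank on top of it until it drops.
- guard_pivot (a point): Point at plate level on the vertical axis of the guard's fixed steel post (26 mm thick, top 111 mm above the plate, on a round cast foot 100 mm across). Axes as router_top.
- guard_knob (a point): Middle of the black upright knob on the guard arm (26 mm diameter, 42 mm tall, fixed to the arm), 110 mm from the post's axis, 115 mm above the plate when the arm is down. The arm is a grey bar 24 mm wide, its top 89 mm above the plate, with a clear round hood 116 mm across at its end, 250 mm from the post. It weighs 0.45 to 0.7 kg and sinks when let go.
- guard_swing (a joint): Angle of the guard arm about its post, rad. 0: working place, the arm points along router_top's +y, over the drive shaft, hood above the cutter. Grows clockwise seen from above; pi/2: parked place, the arm points along router_top's +x. It has a stop 0.015 rad beyond each place.
- guard_lift (a joint): Height of the guard arm on its post, m; 0: dropped fully into a notch; up to 0.022. An index pin in a crowned collar locks the swing at both places with slight play. The arm must be raised more than 10 mm to swing; between the places it can only rest on the crown, 10 mm up. It drops to 0 only within about 0.03 rad of 0 or pi/2.
- crank_hub (a point): Point in the crank's hub 96 mm above its foot, a good height to grip; z up the hub, x along the crank arm to its knob. The crank stands upright, balanced, 0.3 to 0.45 kg. Hub: square bar 28 x 28 mm, 112 mm tall, faces square to x and y. The crank arm (14 mm wide) leaves it 74 to 84 mm above the foot; a 25 mm ball ends a short tail 40 mm out to -x.
- crank_foot (a point): Centre of the underside of the crank's hub; axes as crank_hub. Here opens the square socket, 13.4 mm across, 33 mm deep, its faces parallel to the hub's. Fully seated, this point lies 36 mm below the plate on the shaft's axis.
- crank_grip (a point): Middle of the crank's upright wooden knob, 22 mm diameter, 43 mm tall, free to spin on its pin: 60 mm out from the hub's axis and 108 mm above the hub's foot (the knob's lower end 86 mm, its top 129 mm above the foot).
- collet_nut (a point): Centre of the upper face of the dark round collet nut (27 mm wide) on the router's spindle; the cutter stands 24 mm above it (19 mm wide). It rises with the lift; at the top stop it stands 10 mm above the plate. The cutter's edges are brittle.
- spindle: The router's spindle with its collet nut and cutter, moved up and down by the lift.
- crank: The whole crank; origin at crank_foot.
- spanner_grip (a point): Collet spanner, 170 mm long, lying flat on the router table top near its front edge: a bystander.
- bracket: Galvanised steel shelf bracket, legs 150 and 120 mm, lying on its side on the router table top, 22 mm high: a bystander. Origin on its underside, near its corner brace.
- nail_tin_mid (a point): Yellow tin of nails, 80 mm wide, 100 mm tall, standing on the router table top: a bystander. Point half-way up.
- nail_tub_mid (a point): Small cardboard tub of nails, 62 mm wide, 60 mm tall, standing on the router table top: a bystander. Point half-way up.
Not all that is in view belongs to the job. What is shaped like the crank but green or red is not meant.

How it is judged:
On the way, in this order (a step that is already met when the one before it is completed fails the run):
1. guard arm parked: dropped fully into its parked notch, clear of the shaft (value of joint guard_swing above 1.5 rad and value of joint guard_lift below 0.003 m), for 0.2 s.
2. crank seated on the square shaft, with the guard still parked (all of step 1 and z of crank_foot in the frame of drive_pocket below -0.031 m and horizontal distance between crank_foot and drive_pocket below 0.004 m and angle between crank_foot's own z axis and vertical below 0.12 rad), for 0.2 s.
3. lift wound up to its top stop with the crank on the shaft (all of step 2 and z of collet_nut in the frame of drive_pocket above 0.0092 m), for 0.2 s.
At the end, for the whole second after the job is handed in: Guard arm in its parked notch (swing over 1.5 rad, down within 3 mm); crank at rest on the shaft, its foot 31 mm or more below the plate, within 4 mm of the shaft axis, upright within 7 degrees; collet nut 9.2 mm or more above the plate (top stop: 10 mm) (all of step 3 and linear speed of crank below 0.02 m/s); the robot touches nothing.
It fails at once if the spanner is moved more than 25 mm or knocked over (distance of spanner_grip from where it was at the start of the episode above 0.025 m).
It fails at once if the bracket is moved more than 25 mm or knocked over (distance of bracket from where it was at the start of the episode above 0.025 m).
It fails at once if the nail tin is moved more than 25 mm or knocked over (distance of nail_tin_mid from where it was at the start of the episode above 0.025 m).
It fails at once if the nail tub is moved more than 25 mm or knocked over (distance of nail_tub_mid from where it was at the start of the episode above 0.025 m).
It fails at once if the cutter or its spindle is knocked (more than 8 N) (contact force between spindle and anything else above 8 N).
It also fails if it takes over 72 s, if anything falls off the work surface, if the arm or the gripper's body presses on something with over 40 N, if the wrist force passes 120 N, or if a joint passes its speed limit or range.

ROBOT

A 6-joint arm with a two-finger parallel gripper is mounted at the origin on the work surface. World frame = base frame: x ahead of the robot, y to its left, z up, the work surface at z = 0. Lengths are in m, angles in rad, forces in N, time in s.
With the tool pointing down it reaches from about 0.375 to 0.975 m from the base axis. Payload 3.8 kg.
Tool frame: the origin (TCP) lies at the centre of the arm's flange, where the gripper is bolted on; the fingertips stand 166 mm ahead of it and the grasp point (between the pads) lies 147 mm ahead of it; z points along the fingers, y is the direction in which the jaws open and shut (so a half turn about z gives the same grasp; the last joint's range is limited). The gripper opens to 88 mm and grips with 3 to 60 N. Pads are 18 mm wide; open, the fingers measure 123 mm over their backs; the gripper's body (75 mm by 187 mm) begins 45 mm behind the grasp point.
Start: joints at [-1.15, 0.264, 1.604, -0, 1.274, -0.037], TCP at [0.298, -0.605, 0.405] pointing down, gripper open.
Joint ranges: [-2.63, 2.63], [-0.94, 2.18], [0.31, 2.57], [-1.31, 4.45], [0, 2.66], [-2.55, 2.55]. Speed limits (rad/s): [2.57, 2.57, 3.14, 3.14, 3.14, 3.14].

INTERFACE

Orientations are given as a rotation vector (axis times angle).
In Python, from station import read_state, get_image, camera_model, finish_job, boxes_of, mark_of gives the robot as it stands. The module is installed in compiled form; this text tells all that it offers.
- The arm moves only by the tool jog_arm, never from a script. Its arguments are lists of equal length, an entry for each row: "xyz": the shift along the tool's x, y, z in cm, a list of three; "delta_rot": the turn, a rotation vector about the tool's x, y, z in rad, a list of three; "grip": the closure, from 0 (fully open) to 1 (shut). A call has 1 to 8 rows; each row shifts and turns the commanded pose from where the row before left it, along the tool's axes as they then stand; what a row does not reach is not made up. A row lasts 1/12 s, in which the tool goes at most 41.7 mm and 7.16 degrees, less where a joint would pass 70% of its speed; a pose out of reach is approached as far as the arm can. A call is refused whole if a number of a shift passes 4.17 or a number of a turn 0.125, either way. A call with a gripper value outside its range is refused whole. The fingers move at their own pace and stop on an object; "newtons" is the grip in N (left out, the last holds). Time passes only in rows, so rows that do not move let the fingers close. It gives the time, the measured TCP pose, the force and the opening at its end, in the units of the state.
- read_state(): the state, without advancing time (a new reading comes with each control period).
- get_image(name): name is "scene" or "side" or "wrist"; returns (picture, depth): 400x640x3 uint8, red, green, blue; 400x640 float32, m along the optical axis (not along the pixel's ray), 0 where there is no reading.
- camera_model(name): a dict with "K" (3x3 intrinsics, pixels), "dist" ([k1, k2, p1, p2, k3] as OpenCV has them; the pictures are not rectified), "rvec" (rotation vector, rad) and "tvec" (3), from world to camera coordinates, as OpenCV has them; the wrist camera has in their place "tool_from_camera" (4x4, takes a point from camera to tool coordinates, whose origin is the TCP and whose axes are the flange's). Camera axes: x right, y down, z forward; pixel columns grow to the right and rows downward; lengths in m; the calibration is good to about 2 mm. A picture is of the moment at which its call begins: read the wrist's pose just before it. camera_model takes no time and is no camera call.
- finish_job(): hands the job in, once; it reports no verdict.
Trained networks look in the newest picture that a camera, given by its name, has taken for a name from the list of things; names that differ only in an ending like _2 or _b are one class to them, and where a whole thing is asked for, a point or a joint stands for the part that bears it (a point fixed in the world has none). Each returns a list of dicts, best first, with "confidence" (0 to 1); they miss things now and then, are a little off and sometimes report something else, mostly with a low value. They report only what shows in the picture. A call takes as long as a camera call. They do not tell look-alikes from the thing itself.
- boxes_of(target, camera): "box" ([left, top, right, bottom] in pixels, round what is visible of it).
- mark_of(target, camera): "point" ([column, row] in pixels: a listed point, or the origin of a listed thing).
The state is a dict: "time": time; "joint_positions": joint angles; "joint_velocities": joint speeds; "effort": joint torques, N m; "eef_pos": TCP position; "ee_rot": TCP orientation; "wrist_force": force on the tool from outside, world axes, zero at the start; "moment": the same for the moment, N m; "finger_gap": finger opening in m.
Only numpy, scipy, OpenCV 4.12 (cv2) and the standard library are available. Lean on these libraries where they do the work, as an engineer would, in place of code of your own. Each camera call takes 0.05 s, during which the arm holds its last target.

## Working session

There is one attempt and no reset: what is moved stays moved. The work goes in short steps, Python scripts to look and compute and a tool call to move; the robot and the scene stay as the last step left them, time stands still between calls to the robot, and variables do not carry over. Pictures are saved under pics/ and viewed, and the job is handed in when it is done.

Besides the shell and the picture viewer there is one more tool, called after "Emit:" as name(argument=value, ...) on one line, values as JSON. jog_arm: Moves the arm, as the interface text tells. Its arguments: {"type":"object","properties":{"xyz":{"type":"array","items":{"type":"array","items":{"type":"number"}}},"delta_rot":{"type":"array","items":{"type":"array","items":{"type":"number"}}},"grip":{"type":"array","items":{"type":"number"}},"newtons":{"type":"number"}},"required":["xyz","delta_rot","grip"]}

```bash
mkdir -p pics
cat > h.py <<'E'
import numpy as np, cv2
from station import *
from scipy.spatial.transform import Rotation as R
def T(rv,t):
    M=np.eye(4);M[:3,:3]=R.from_rotvec(np.ravel(rv)).as_matrix();M[:3,3]=np.ravel(t);return M
def cam_world(name,st=None):
    m=camera_model(name)
    if name=='wrist':
        return T(st['ee_rot'],st['eef_pos'])@np.array(m['tool_from_camera']),m
    return np.linalg.inv(T(m['rvec'],m['tvec'])),m
def px2w(name,px,d,st=None):
    W,m=cam_world(name,st)
    u=cv2.undistortPoints(np.array([[px]],float),np.array(m['K']),np.array(m['dist']))[0,0]
    return (W@np.array([u[0]*d,u[1]*d,d,1]))[:3]
def pxplane(name,px,z,st=None):
    W,m=cam_world(name,st)
    u=cv2.undistortPoints(np.array([[px]],float),np.array(m['K']),np.array(m['dist']))[0,0]
    r=W[:3,:3]@np.array([u[0],u[1],1]);o=W[:3,3]
    return o+r*(z-o[2])/r[2]
def w2px(name,p,st=None):
    W,m=cam_world(name,st);C=np.linalg.inv(W)
    r=cv2.projectPoints(np.array(p,float).reshape(-1,1,3),cv2.Rodrigues(C[:3,:3])[0],C[:3,3],np.array(m['K']),np.array(m['dist']))[0]
    return r.reshape(-1,2)
def snap(name,fn):
    st=read_state();im,d=get_image(name)
    cv2.imwrite('pics/'+fn+'.png',im[:,:,::-1]);np.savez('/tmp/'+fn+'.npz',im=im,d=d,eef_pos=st['eef_pos'],ee_rot=st['ee_rot'])
    return st,im,d
E
python3 - <<'E'
from h import *
for n in ['scene','side','wrist']:
    st,im,d=snap(n,n+'0')
    for t in ['drive_pocket','shaft_top','guard_pivot','guard_knob','crank_hub','crank_foot','crank_grip','collet_nut','spanner_grip','bracket','nail_tin_mid','nail_tub_mid','router_top']:
        r=mark_of(t,n)
        o=[]
        for x in r[:4]:
            c,w=x['point']; dd=d[int(np.clip(w,0,399)),int(np.clip(c,0,639))]
            o.append((round(x['confidence'],2),np.round(x['point'],0).tolist(),np.round(px2w(n,(c,w),dd,st),3).tolist()))
        print(n,t,o)
print(read_state())
E
```

```text
scene drive_pocket [(0.79, [292.0, 208.0], [0.522, -0.01, 0.014])]
scene shaft_top [(0.7, [292.0, 208.0], [0.518, -0.008, 0.01]), (0.57, [293.0, 212.0], [0.549, -0.002, 0.04])]
scene guard_pivot [(0.57, [246.0, 206.0], [0.56, -0.143, 0.09]), (0.23, [293.0, 208.0], [0.519, -0.007, 0.009])]
scene guard_knob [(0.91, [280.0, 187.0], [0.551, -0.032, 0.181])]
scene crank_hub [(0.92, [381.0, 206.0], [0.599, 0.256, 0.153]), (0.74, [444.0, 212.0], [0.597, 0.452, 0.111]), (0.6, [432.0, 166.0], [0.423, 0.448, 0.11])]
scene crank_foot [(0.85, [438.0, 230.0], [0.614, 0.455, 0.028]), (0.71, [427.0, 182.0], [0.424, 0.452, 0.026]), (0.65, [378.0, 222.0], [0.606, 0.258, 0.074]), (0.3, [234.0, 172.0], [0.468, -0.183, 0.143])]
scene crank_grip [(0.65, [461.0, 225.0], [0.648, 0.488, 0.127]), (0.61, [404.0, 200.0], [0.586, 0.324, 0.164]), (0.48, [448.0, 161.0], [0.401, 0.507, 0.109])]
scene collet_nut []
scene spanner_grip [(0.51, [302.0, 176.0], [0.421, 0.026, 0.056])]
scene bracket [(0.73, [297.0, 249.0], [0.682, 0.012, 0.043])]
scene nail_tin_mid [(0.86, [233.0, 175.0], [0.465, -0.189, 0.124]), (0.53,
[... 1480 characters left out ...]
b_mid []
wrist router_top []
{'time': 2.1, 'joint_positions': array([-1.14990702e+00,  2.63894345e-01,  1.60395171e+00, -3.72116328e-06,
        1.27371337e+00, -3.68756175e-02]), 'joint_velocities': array([ 0.00147176,  0.00110717, -0.00083297, -0.00055229, -0.00030261,
        0.00052848]), 'effort': array([ 8.38955862e-05, -5.02036858e+01, -3.57244813e+01,  7.29051162e-02,
        1.84877263e-02, -4.21893134e-06]), 'eef_pos': array([ 0.29832874, -0.60550606,  0.40473566]), 'ee_rot': array([3.05962886e+00, 7.12787778e-01, 4.47314677e-06]), 'wrist_force': array([-0.16089564,  0.06373269,  0.21558779]), 'moment': array([0.01307479, 0.01733898, 0.01990028]), 'finger_gap': 0.08798454762412601}
```

View images.

Run:
```python
import cv2
a=cv2.imread('pics/scene0.png');b=cv2.imread('pics/side0.png')
cv2.imwrite('pics/scene0c.png',cv2.resize(a[130:300,190:490],None,fx=2.66,fy=2.66,interpolation=cv2.INTER_CUBIC))
cv2.imwrite('pics/side0c.png',cv2.resize(b[80:380,200:480],None,fx=2,fy=2,interpolation=cv2.INTER_CUBIC))
```

```text
(no output)
```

View pics/scene0.png

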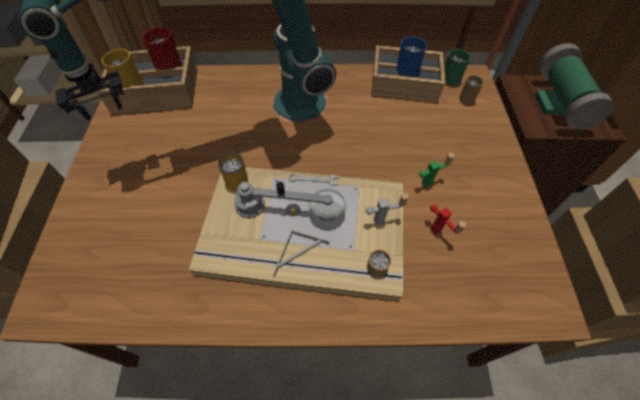

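View pics/side0.png

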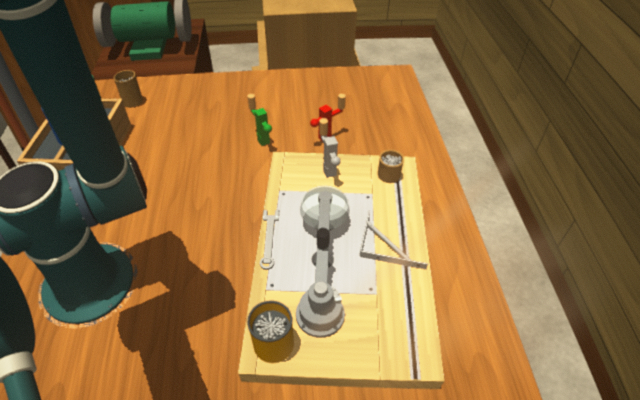

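```bash
echo
```

```text
(no output)
```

View pics/scene0c.png

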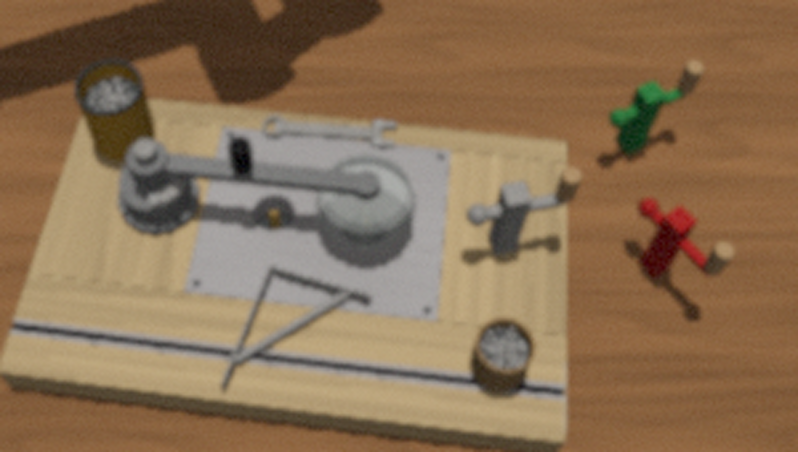

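View pics/side0c.png

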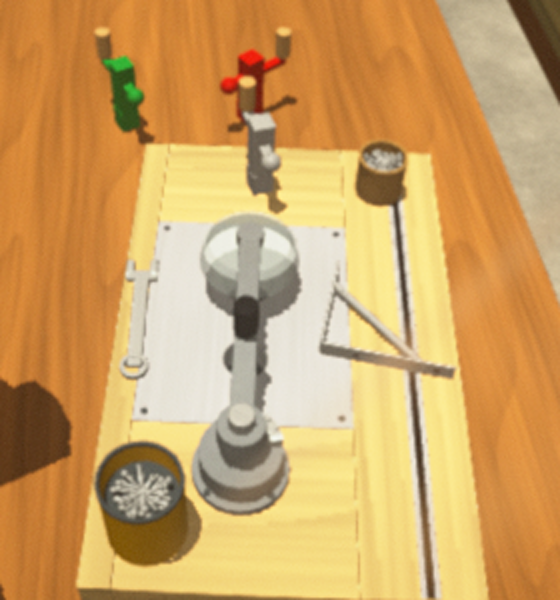

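```bash
cat >> h.py <<'E'
def tri(obs):
    A=np.zeros((3,3));b=np.zeros(3);L=[]
    for n,px,st in obs:
        o=pxplane(n,px,1.0,st);q=pxplane(n,px,0.0,st);r=(q-o)/np.linalg.norm(q-o);P=np.eye(3)-np.outer(r,r);A+=P;b+=P@o;L.append((o,r))
    x=np.linalg.solve(A,b);return x,[np.linalg.norm((np.eye(3)-np.outer(r,r))@(x-o)) for o,r in L]
E
python3 - <<'E'
from h import *
def t(a,b): x,e=tri([('scene',a,None),('side',b,None)]); return np.round(x,4),np.round(e,4)
print('knob',t((280,187),(322,240)))
print('hub',t((381,206),(330,147)))
print('grip',t((404,200),(324,127)))
print('tub',t((379,264),(385,166)))
print('pocket scene',pxplane('scene',(292,208),.045))
print('pivot',pxplane('scene',(246,206),.045),pxplane('side',(321,316),.045))
print('bracket',t((297,249),(385,249)),'spanner',t((302,176),(269,247)))
# board corners from crops
c=[(190+110/2.66,130+98/2.66),(190+566/2.66,130+143/2.66),(190+565/2.66,130+425/2.66),(190+3/2.66,130+375/2.66)]
for p in c: print('corner scene',pxplane('scene',p,.045))
for p in [(200+148/2,80+146/2),(200+430/2,80+153/2),(200+80/2,80+590/2),(200+487/2,80+595/2)]: print('corner side',pxplane('side',p,.045))
E
```

```text
knob (array([ 0.5383, -0.037 ,  0.158 ]), array([0.0035, 0.0035]))
hub (array([0.589 , 0.2603, 0.136 ]), array([0.0002, 0.0002]))
grip (array([0.5789, 0.3256, 0.1489]), array([0.0023, 0.0023]))
tub (array([0.7369, 0.2531, 0.0638]), array([0.0034, 0.0034]))
pocket scene [ 0.53871382 -0.0063124   0.045     ]
pivot [ 0.53039484 -0.15467448  0.045     ] [ 0.5298983  -0.14825499  0.045     ]
bracket (array([0.6871, 0.0101, 0.0465]), array([0.0049, 0.0049])) spanner (array([0.4279, 0.0232, 0.0634]), array([0.0022, 0.0022]))
corner scene [ 0.37114381 -0.22156603  0.045     ]
corner scene [0.44586089 0.36141098 0.045     ]
corner scene [0.81063661 0.31334721 0.045     ]
corner scene [ 0.75180894 -0.29376795  0.045     ]
corner side [0.44777069 0.35031117 0.045     ]
corner side [0.8301677  0.30663892 0.045     ]
corner side [ 0.36684107 -0.25928393  0.045     ]
corner side [ 0.74823394 -0.29989417  0.045     ]
```

```bash
cat >> h.py <<'E'
def plan(pos,yaw,st=None,n=None,maxd=0.038,tilt_fix=True):
    """target TCP pos, tool-x yaw with tool pointing down. prints rows in tool frame, for current measured pose"""
    st=st or read_state()
    R0=R.from_rotvec(st['ee_rot']);p0=np.array(st['eef_pos'])
    R1=R.from_matrix(np.array([[np.cos(yaw),np.sin(yaw),0],[np.sin(yaw),-np.cos(yaw),0],[0,0,-1]]).T) if not np.isscalar(yaw) else R.from_matrix(np.column_stack([[np.cos(yaw),np.sin(yaw),0],[np.sin(yaw),-np.cos(yaw),0],[0,0,-1]]))
    rv=(R0.inv()*R1).as_rotvec(); d=np.array(pos)-p0
    k=n or int(max(np.ceil(np.linalg.norm(d)/maxd),np.ceil(np.linalg.norm(rv)/0.118),1))
    # all rows: turn rv/k, shift
    Rc=R0;xs=[]
    for i in range(k):
        xs.append(np.round(Rc.inv().apply(d/k)*100,2).tolist()); Rc=Rc*R.from_rotvec(rv/k)
    print(k,'rows; rv',np.round(rv/k,4).tolist());print(xs)
def yaw_of(st):
    x=R.from_rotvec(st['ee_rot']).as_matrix()[:,0];return np.arctan2(x[1],x[0])
E
python3 - <<'E'
from h import *
m=camera_model('wrist');print(np.round(m['tool_from_camera'],4));print(np.round(m['K'],1))
st=read_state();print(yaw_of(st))
plan([0.50,-0.03,0.42],np.pi/2-0.1)
E
```

```text
[[ 3.000e-04 -9.570e-01 -2.899e-01  7.460e-02]
 [ 1.000e+00  6.000e-04 -8.000e-04 -7.000e-04]
 [ 9.000e-04 -2.899e-01  9.570e-01  2.040e-02]
 [ 0.000e+00  0.000e+00  0.000e+00  1.000e+00]]
[[352.6   0.  317.2]
 [  0.  352.6 194.4]
 [  0.    0.    1. ]]
0.4577660098654667
17 rows; rv [0.0, 0.0, -0.0596]
[[2.56, -2.51, -0.09], [2.71, -2.36, -0.09], [2.84, -2.19, -0.09], [2.97, -2.02, -0.09], [3.08, -1.84, -0.09], [3.19, -1.65, -0.09], [3.28, -1.46, -0.09], [3.36, -1.26, -0.09], [3.43, -1.06, -0.09], [3.48, -0.85, -0.09], [3.53, -0.64, -0.09], [3.56, -0.43, -0.09], [3.58, -0.22, -0.09], [3.59, -0.0, -0.09], [3.58, 0.21, -0.09], [3.56, 0.42, -0.09], [3.53, 0.63, -0.09]]
```

Emit:
jog_arm(xyz=[[2.6, -2.5, -0.1], [2.7, -2.3, -0.1], [2.9, -2.2, -0.1], [3.0, -2.0, -0.1], [3.1, -1.8, -0.1], [3.2, -1.6, -0.1], [3.3, -1.4, -0.1], [3.4, -1.2, -0.1]], delta_rot=[[0, 0, -0.06], [0, 0, -0.06], [0, 0, -0.06], [0, 0, -0.06], [0, 0, -0.06], [0, 0, -0.06], [0, 0, -0.06], [0, 0, -0.06]], grip=[0, 0, 0, 0, 0, 0, 0, 0], newtons=20)

```text
time: 2.77
eef_pos: [0.3966, -0.3336, 0.413]
ee_rot: [2.8, 1.423, 0.0]
wrist_force: [0.6, -0.2, -0.5]
finger_gap: 0.088
```

Emit:
jog_arm(xyz=[[3.4, -1.0, -0.1], [3.5, -0.8, -0.1], [3.5, -0.6, -0.1], [3.6, -0.4, -0.1], [3.6, -0.2, -0.1], [3.6, 0, -0.1], [3.6, 0.2, -0.1], [3.6, 0.4, -0.1]], delta_rot=[[0, 0, -0.06], [0, 0, -0.06], [0, 0, -0.06], [0, 0, -0.06], [0, 0, -0.06], [0, 0, -0.06], [0, 0, -0.06], [0, 0, -0.06]], grip=[0, 0, 0, 0, 0, 0, 0, 0])

```text
time: 3.43
eef_pos: [0.4919, -0.0623, 0.4212]
ee_rot: [2.381, 2.048, 0.001]
wrist_force: [1.1, -0.1, 1.1]
finger_gap: 0.0882
```

Run:
```python
from h import *
st,im,d=snap('wrist','w1')
print(st['time'],st['eef_pos'],yaw_of(st))
for t in ['guard_knob','guard_pivot','shaft_top','crank_hub']:
    r=mark_of(t,'wrist')
    for x in r[:3]:
        c,w=x['point']; dd=d[int(np.clip(w,0,399)),int(np.clip(c,0,639))]
        print(t,round(x['confidence'],2),np.round(x['point'],1).tolist(),px2w('wrist',(c,w),dd,st).round(4))
```

```text
3.4333 [ 0.49185091 -0.06229436  0.42117277] 1.4207827075046693
guard_knob 0.63 [381.3, 150.4] [ 0.5369 -0.0311  0.1804]
guard_knob 0.17 [234.1, 87.4] [0.4249 0.0245 0.0523]
shaft_top 0.81 [358.4, 100.9] [ 0.5324 -0.0019  0.1219]
shaft_top 0.55 [236.0, 87.5] [0.4267 0.0241 0.0527]
```

View pics/w1.png

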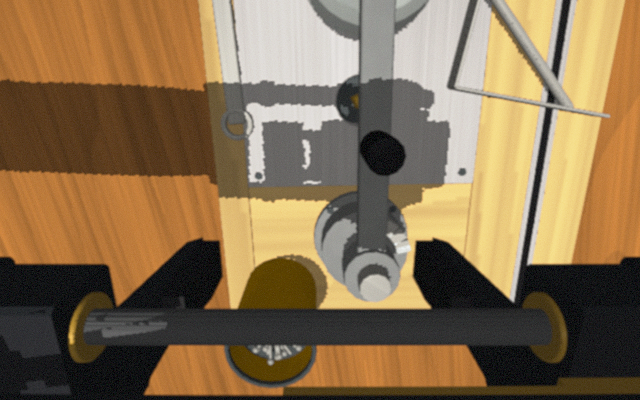

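Run:
```python
from h import *
z=np.load('/tmp/w1.npz');st={'eef_pos':z['eef_pos'],'ee_rot':z['ee_rot']};d=z['d']
for n,p,zz in [('knobtop',(386,154),.181),('post top',(376,288),.156),('screwL',(258,176),.045),('screwR',(462,172),.045),('ring',(237,124),.05)]:
    print(n,pxplane('wrist',p,zz,st).round(4),px2w('wrist',p,d[int(p[1]),int(p[0])],st).round(4))
im=z['im'];cv2.imwrite('pics/w1c.png',cv2.resize(im[60:310,300:460,::-1],None,fx=2.4,fy=2.4,interpolation=cv2.INTER_CUBIC))
```

```text
knobtop [ 0.5395 -0.0337  0.181 ] [ 0.5396 -0.0338  0.1803]
post top [ 0.526  -0.1441  0.156 ] [ 0.5261 -0.1452  0.1543]
screwL [ 0.4288 -0.0651  0.045 ] [ 0.4288 -0.0651  0.0453]
screwR [ 0.6384 -0.0924  0.045 ] [ 0.6386 -0.0926  0.0443]
ring [ 0.4198 -0.0095  0.05  ] [ 0.4186 -0.0098  0.0451]
```

View pics/w1c.png

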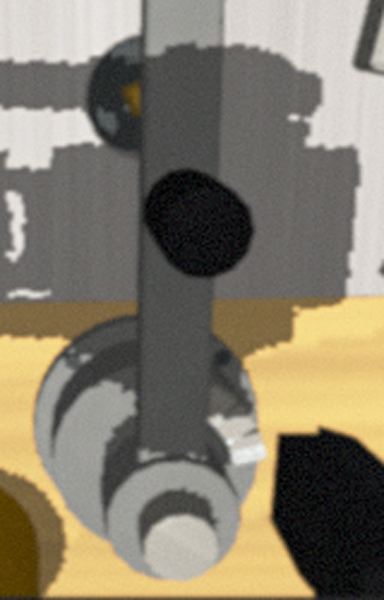

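Run:
```python
from h import *
plan([0.5395,-0.034,0.365],1.445,n=4)
```

```text
4 rows; rv [-0.0, 0.0002, -0.0067]
[[0.93, 1.07, 1.39], [0.92, 1.08, 1.39], [0.91, 1.08, 1.39], [0.91, 1.09, 1.39]]
```

Emit:
jog_arm(xyz=[[0.92, 1.08, 1.4], [0.92, 1.08, 1.4], [0.92, 1.08, 1.4], [0.92, 1.08, 1.4], [0, 0, 0]], delta_rot=[[0, 0, -0.006], [0, 0, -0.006], [0, 0, -0.006], [0, 0, -0.006], [0, 0, 0]], grip=[0, 0, 0, 0, 0])

```text
time: 4.1
eef_pos: [0.5397, -0.0348, 0.3616]
ee_rot: [-2.36, -2.069, 0.004]
wrist_force: [-0.2, 0.3, -0.1]
finger_gap: 0.0881
```

Run:
```python
from h import *
st,im,d=snap('wrist','w2')
print(st['time'],st['eef_pos'],yaw_of(st))
p=T(st['ee_rot'],st['eef_pos'])@np.array([0,0,.147,1]);print('grasp',p[:3])
print('grasp px at z.181',w2px('wrist',[p[0],p[1],.181],st),'knob',w2px('wrist',[.5395,-.034,.181],st))
```

```text
4.1 [ 0.53972348 -0.03476674  0.3615517 ] 1.4398119940759593
grasp [ 0.53908382 -0.03467664  0.21455312]
grasp px at z.181 [[318.64985156 246.2151201 ]] knob [[319.30609139 244.87892966]]
```

View pics/w2.png

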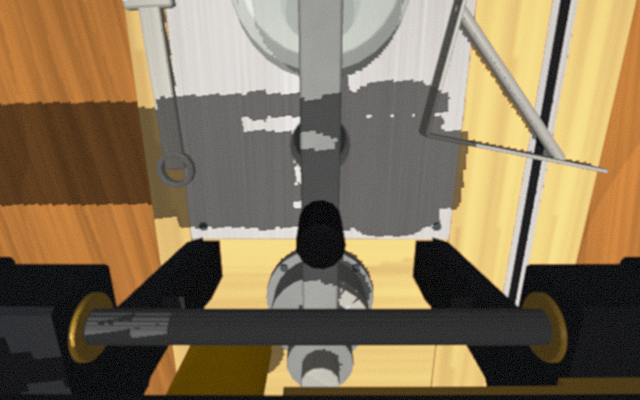

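Emit:
jog_arm(xyz=[[0, 0, 2.4], [0, 0, 2.4], [0, 0, 0], [0, 0, 0], [0, 0, 0], [0, 0, 0], [0, 0, 0], [0, 0, 0]], delta_rot=[[0, 0, 0], [0, 0, 0], [0, 0, 0], [0, 0, 0], [0, 0, 0], [0, 0, 0], [0, 0, 0], [0, 0, 0]], grip=[0, 0, 0, 1, 1, 1, 1, 1], newtons=40)

```text
time: 4.82
eef_pos: [0.5402, -0.034, 0.3182]
ee_rot: [2.359, 2.072, 0.003]
wrist_force: [-0.2, 0.4, -0.3]
finger_gap: 0.0569
```

Run:
```python
from h import *
st=read_state()
print(st['time'],st['eef_pos'],yaw_of(st),st['finger_gap'],st['wrist_force'])
p=T(st['ee_rot'],st['eef_pos'])@np.array([0,0,.147,1]);print('grasp',p[:3])
```

```text
4.8167 [ 0.54019037 -0.03399891  0.31823778] 1.4416529895572399 0.05685012000815934 [-0.21221729  0.3858235  -0.33318871]
grasp [ 0.5405508  -0.03403998  0.17123823]
```

Emit:
jog_arm(xyz=[[0, 0, 0.6], [0, 0, 0], [0, 0, 0], [0, 0, 0], [0, 0, 0], [0, 0, 0]], delta_rot=[[0, 0, 0], [0, 0, 0], [0, 0, 0], [0, 0, 0], [0, 0, 0], [0, 0, 0]], grip=[1, 1, 1, 1, 1, 1])

```text
time: 5.32
eef_pos: [0.5398, -0.0338, 0.3106]
ee_rot: [-2.36, -2.074, 0.0]
wrist_force: [0.8, -0.2, -0.5]
finger_gap: 0.0249
```

Emit:
jog_arm(xyz=[[0, 0, -0.6], [0, 0, -0.6], [0, 0, -0.6], [0, 0, 0], [0, 0, 0]], delta_rot=[[0, 0, 0], [0, 0, 0], [0, 0, 0], [0, 0, 0], [0, 0, 0]], grip=[1, 1, 1, 1, 1])

```text
time: 5.73
eef_pos: [0.5396, -0.0339, 0.329]
ee_rot: [2.36, 2.073, 0.0]
wrist_force: [1.3, -0.5, -5.6]
finger_gap: 0.025
```

Run:
```python
from h import *
st=read_state()
print(st['time'],st['eef_pos'],yaw_of(st),st['finger_gap'],st['wrist_force'],st['moment'])
```

```text
5.7333 [ 0.53964716 -0.03386719  0.32904073] 1.4416709473943992 0.024975106937506576 [ 1.25595535 -0.54266484 -5.57737444] [-0.05029797 -0.18835304  0.00865769]
```

Emit:
jog_arm(xyz=[[-0.01, 0.55, 0], [-0.055, 1.1, 0], [-0.055, 1.1, 0], [-0.055, 1.1, 0], [-0.055, 1.1, 0], [-0.055, 1.1, 0], [-0.055, 1.1, 0], [-0.055, 1.1, 0]], delta_rot=[[0, 0, 0.05], [0, 0, 0.1], [0, 0, 0.1], [0, 0, 0.1], [0, 0, 0.1], [0, 0, 0.1], [0, 0, 0.1], [0, 0, 0.1]], grip=[1, 1, 1, 1, 1, 1, 1, 1])

```text
time: 6.4
eef_pos: [0.6112, -0.0727, 0.3284]
ee_rot: [-2.957, -1.059, -0.001]
wrist_force: [1.9, 0.4, -6.1]
finger_gap: 0.0248
```

Run:
```python
from h import *
st=read_state()
p=st['eef_pos'];v=p[:2]-np.array([.526,-.1445])
print(st['time'],p,yaw_of(st),st['finger_gap'],st['wrist_force'],st['moment'],'r',np.hypot(*v),'ang',np.arctan2(v[1],v[0]))
```

```text
6.4 [ 0.61115616 -0.07271736  0.32835371] 0.6875999518427227 0.02482734420474003 [ 1.86203487  0.36032669 -6.08879611] [ 0.05384474 -0.3861999   0.40774242] r 0.11137467947515307 ang 0.7003886769482278
```

Emit:
jog_arm(xyz=[[-0.055, 1.1, 0], [-0.055, 1.1, 0], [-0.055, 1.1, 0], [-0.055, 1.1, 0], [-0.055, 1.1, 0], [-0.055, 1.1, 0], [-0.055, 1.1, 0], [0, 0.4, 0]], delta_rot=[[0, 0, 0.1], [0, 0, 0.1], [0, 0, 0.1], [0, 0, 0.1], [0, 0, 0.1], [0, 0, 0.1], [0, 0, 0.1], [0, 0, 0.036]], grip=[1, 1, 1, 1, 1, 1, 1, 1])

```text
time: 7.07
eef_pos: [0.6371, -0.1496, 0.329]
ee_rot: [3.139, -0.078, 0.007]
wrist_force: [5.2, 0.0, -6.2]
finger_gap: 0.0249
```

Emit:
jog_arm(xyz=[[0, 0, 0], [0, 0, 0]], delta_rot=[[0, 0, 0], [0, 0, 0]], grip=[1, 1])

```text
time: 7.23
eef_pos: [0.637, -0.149, 0.3291]
ee_rot: [3.139, -0.071, 0.007]
wrist_force: [6.5, -2.9, -6.7]
finger_gap: 0.025
```

Run:
```python
from h import *
st=read_state()
p=st['eef_pos'];v=p[:2]-np.array([.526,-.1445])
print(st['time'],p,yaw_of(st),st['finger_gap'],st['wrist_force'],st['moment'],'r',np.hypot(*v),'ang',np.arctan2(v[1],v[0]))
```

```text
7.2333 [ 0.63702958 -0.14903809  0.32908525] -0.0450876221732057 0.025045106540445217 [ 6.53379555 -2.91648183 -6.66527804] [-0.29184085 -0.88299113  0.1258268 ] r 0.11112228675814158 ang -0.04085007856841249
```

Emit:
jog_arm(xyz=[[-0.05, 0.45, 0], [0, 0.45, 0], [0, 0, 0], [0, 0, 0]], delta_rot=[[0, 0, 0.04], [0, 0, 0.04], [0, 0, 0], [0, 0, 0]], grip=[1, 1, 1, 1])

```text
time: 7.57
eef_pos: [0.6361, -0.1579, 0.3294]
ee_rot: [3.134, -0.196, 0.009]
wrist_force: [6.1, -2.3, -7.1]
finger_gap: 0.0253
```

Run:
```python
from h import *
st=read_state()
p=st['eef_pos'];v=p[:2]-np.array([.526,-.1445])
print(st['time'],p,yaw_of(st),st['finger_gap'],st['wrist_force'],st['moment'],'r',np.hypot(*v),'ang',np.arctan2(v[1],v[0]))
```

```text
7.5667 [ 0.63614071 -0.1578874   0.32936239] -0.124681253729245 0.02527235898218302 [ 6.05821959 -2.29119154 -7.11298477] [-0.36636444 -1.02890203  0.19250805] r 0.11095133270427214 ang -0.12095484852834526
```

Emit:
jog_arm(xyz=[[0, 0, 0.6], [0, 0, 0.6], [0, 0, 0.5], [0, 0, 0], [0, 0, 0]], delta_rot=[[0, 0, 0], [0, 0, 0], [0, 0, 0], [0, 0, 0], [0, 0, 0]], grip=[1, 1, 1, 1, 1])

```text
time: 7.98
eef_pos: [0.6361, -0.1578, 0.3117]
ee_rot: [3.134, -0.195, 0.008]
wrist_force: [8.7, -4.5, -8.5]
finger_gap: 0.0248
```

Emit:
jog_arm(xyz=[[0, 0, 0.1], [0, 0, 0], [0, 0, 0], [0, 0, 0], [0, 0, 0], [0, 0, -2], [0, 0, -3.5], [0, 0, -3.5]], delta_rot=[[0, 0, 0], [0, 0, 0], [0, 0, 0], [0, 0, 0], [0, 0, 0], [0, 0, 0], [0, 0, 0], [0, 0, 0]], grip=[1, 0, 0, 0, 0, 0, 0, 0])

```text
time: 8.65
eef_pos: [0.6338, -0.1566, 0.3998]
ee_rot: [-3.134, 0.195, 0.007]
wrist_force: [0.6, -0.1, 0.8]
finger_gap: 0.0695
```

Run:
```python
from h import *
st=read_state();print(st['time'],st['eef_pos'],yaw_of(st),st['wrist_force'])
snap('wrist','w3');snap('scene','s3')
a=cv2.imread('pics/s3.png');cv2.imwrite('pics/s3c.png',cv2.resize(a[130:300,190:490],None,fx=2.66,fy=2.66,interpolation=cv2.INTER_CUBIC))
```

```text
8.65 [ 0.63376455 -0.15657795  0.3997923 ] -0.12420634247349577 [ 0.61773175 -0.10572037  0.84266732]
```

View pics/w3.png

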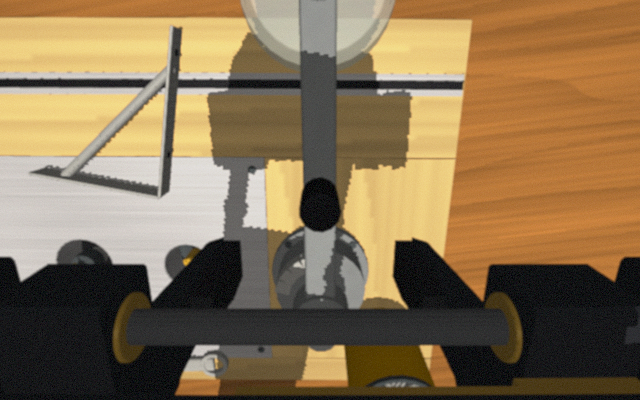

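View pics/s3c.png

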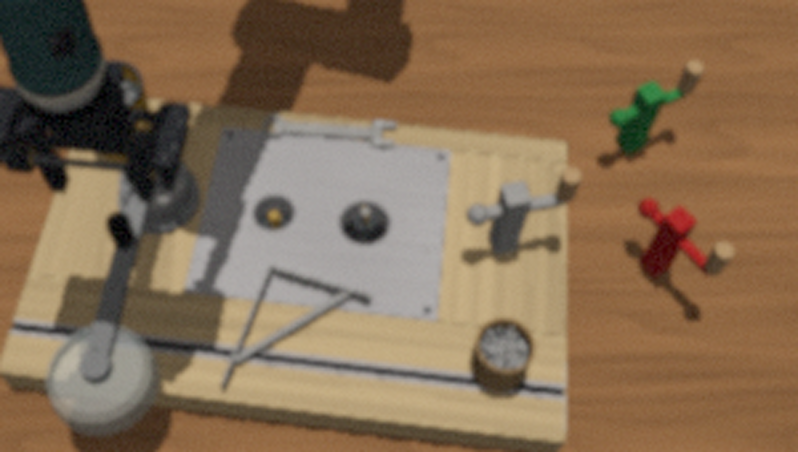

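Run:
```python
from h import *
z=np.load('/tmp/w3.npz');st={'eef_pos':z['eef_pos'],'ee_rot':z['ee_rot']};d=z['d']
for n,p in [('bar',(318,100)),('bar',(318,140)),('knobtop',(321,215)),('bar',(318,30))]:
    dd=np.median(d[p[1]-2:p[1]+3,p[0]-2:p[0]+3]);print(n,px2w('wrist',p,dd,st).round(4))
z=np.load('/tmp/w1.npz');st={'eef_pos':z['eef_pos'],'ee_rot':z['ee_rot']};d=z['d']
for n,p in [('bar before',(376,30)),('bar',(375,80)),('knobtop',(386,156))]:
    dd=np.median(d[p[1]-2:p[1]+3,p[0]-2:p[0]+3]);print(n,px2w('wrist',p,dd,st).round(4))
# view pose above shaft (tool x toward +y, camera at +75mm looking back -> shaft)
plan([0.54,-0.05,0.40],1.445)
```

```text
bar [ 0.6982 -0.1644  0.1335]
bar [ 0.6715 -0.1611  0.1336]
knobtop [ 0.6336 -0.1581  0.1805]
bar [ 0.7412 -0.1697  0.1333]
bar before [0.5488 0.043  0.1333]
bar [0.5448 0.0101 0.1332]
knobtop [ 0.5394 -0.0363  0.1806]
14 rows; rv [0.0008, -0.0006, -0.1121]
[[-0.78, -0.68, 0.05], [-0.7, -0.76, 0.05], [-0.61, -0.83, 0.06], [-0.51, -0.89, 0.06], [-0.41, -0.95, 0.06], [-0.3, -0.99, 0.06], [-0.19, -1.01, 0.06], [-0.07, -1.03, 0.06], [0.04, -1.03, 0.06], [0.16, -1.02, 0.06], [0.27, -0.99, 0.06], [0.38, -0.96, 0.06], [0.48, -0.91, 0.06], [0.58, -0.85, 0.06]]
```

Emit:
jog_arm(xyz=[[-0.8, -0.7, 0], [-0.7, -0.75, 0], [-0.6, -0.85, 0], [-0.5, -0.9, 0], [-0.4, -0.95, 0], [-0.3, -1.0, 0], [-0.2, -1.0, 0], [-0.1, -1.05, 0]], delta_rot=[[0, 0, -0.112], [0, 0, -0.112], [0, 0, -0.112], [0, 0, -0.112], [0, 0, -0.112], [0, 0, -0.112], [0, 0, -0.112], [0, 0, -0.112]], grip=[0, 0, 0, 0, 0, 0, 0, 0])

```text
time: 9.42
eef_pos: [0.5785, -0.0946, 0.4004]
ee_rot: [-2.907, -1.19, 0.001]
wrist_force: [0.4, -0.1, -0.7]
finger_gap: 0.0879
```

Emit:
jog_arm(xyz=[[0.1, -1.0, 0.7], [0.2, -1.0, 0.7], [0.3, -1.0, 1.4], [0.4, -0.95, 1.4], [0.5, -0.9, 1.4], [0.6, -0.85, 1.0], [0, 0, 0], [0, 0, 0]], delta_rot=[[0, 0, -0.112], [0, 0, -0.112], [0, 0, -0.112], [0, 0, -0.112], [0, 0, -0.112], [0, 0, -0.112], [0, 0, 0], [0, 0, 0]], grip=[0, 0, 0, 0, 0, 0, 0, 0])

```text
time: 10.08
eef_pos: [0.5388, -0.0476, 0.3341]
ee_rot: [-2.36, -2.073, 0.002]
wrist_force: [0.0, -0.7, 0.1]
finger_gap: 0.088
```

Run:
```python
from h import *
st,im,d=snap('wrist','w4')
print(st['time'],st['eef_pos'],yaw_of(st))
print(mark_of('shaft_top','wrist'),w2px('wrist',[.543,-.0055,.041],st))
```

```text
10.0833 [ 0.53881995 -0.0476296   0.33408677] 1.4414847189988786
[{'point': [319.1, 131.7], 'confidence': 0.64}] [[317.08570955 132.76753582]]
```

View pics/w4.png

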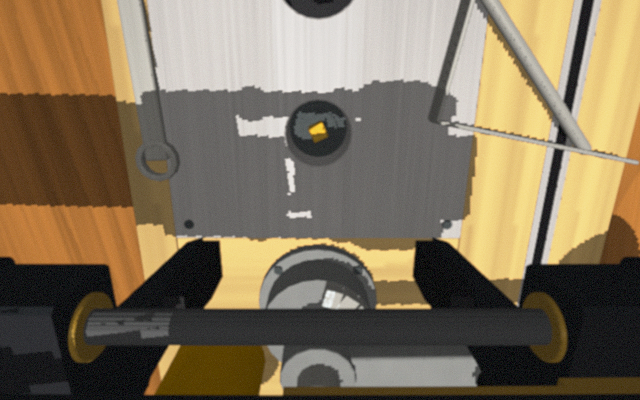

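Run:
```python
from h import *
z=np.load('/tmp/w4.npz');im=z['im'];
c=im[85:175,270:370,::-1]
c=np.clip(c.astype(float)*1.8,0,255).astype(np.uint8)
cv2.imwrite('pics/w4c.png',cv2.resize(c,None,fx=6,fy=6,interpolation=cv2.INTER_CUBIC))
```

```text
(no output)
```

View pics/w4c.png

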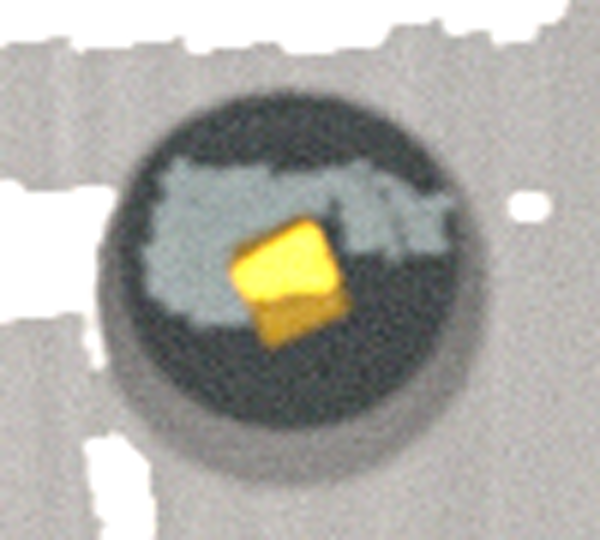

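Run:
```python
from h import *
z=np.load('/tmp/w4.npz');im=z['im'].astype(int);st={'eef_pos':z['eef_pos'],'ee_rot':z['ee_rot']}
m=((im[:,:,0]-im[:,:,2])>40)&((im[:,:,0]-im[:,:,1])>5)
sub=np.zeros_like(m);sub[100:160,290:350]=m[100:160,290:350]
ys,xs=np.nonzero(sub);print(len(xs))
pts=np.array([pxplane('wrist',(x,y),.037,st)[:2] for x,y in zip(xs,ys)])
r=cv2.minAreaRect((pts*1e3).astype(np.float32));print(r)
pl=cv2.minAreaRect(np.column_stack([xs,ys]).astype(np.float32));print(pl)
print('pocket rim centre est', pxplane('wrist',(270+293/6,85+275/6),.045,st), pts.mean(0))
a=np.array([[230,265],[308,218],[350,302],[272,350]])/6+[270,85]
w=np.array([pxplane('wrist',p,.037,st)[:2] for p in a]);print(w.round(4),w.mean(0))
for i in range(4):
    v=w[(i+1)%4]-w[i];print(np.degrees(np.arctan2(v[1],v[0]))%90,np.hypot(*v)*1e3)
```

```text
283
((543.5283813476562, -5.028040885925293), (13.180814743041992, 13.49010944366455), 19.186262130737305)
((317.70001220703125, 131.39999389648438), (17.441329956054688, 16.994115829467773), 63.43495178222656)
pocket rim centre est [ 0.5445702  -0.00375629  0.045     ] [ 0.54358199 -0.00504934]
[[ 0.5365 -0.0024]
 [ 0.5473  0.0023]
 [ 0.5514 -0.0091]
 [ 0.5405 -0.014 ]] [ 0.54392901 -0.00577523]
23.326361296173182 11.71728166229088
19.71019159261128 12.066603430269945
24.24102282602388 11.923197330585028
18.813735548313645 12.270950249602974
```

Run:
```python
from h import *
plan([0.587,0.24,0.40],1.72,n=9)
```

```text
9 rows; rv [0.0002, 0.0, -0.031]
[[3.24, 0.11, -0.72], [3.24, 0.21, -0.72], [3.23, 0.31, -0.72], [3.22, 0.41, -0.72], [3.21, 0.51, -0.72], [3.19, 0.6, -0.71], [3.17, 0.7, -0.71], [3.14, 0.8, -0.71], [3.12, 0.9, -0.71]]
```

Emit:
jog_arm(xyz=[[3.2, 0.1, -1.0], [3.2, 0.2, -1.0], [3.2, 0.3, -1.0], [3.2, 0.4, -1.0], [3.2, 0.5, -0.8], [3.2, 0.6, -0.8], [3.2, 0.7, -0.4], [3.2, 0.8, -0.4]], delta_rot=[[0, 0, -0.035], [0, 0, -0.035], [0, 0, -0.035], [0, 0, -0.035], [0, 0, -0.035], [0, 0, -0.035], [0, 0, -0.035], [0, 0, -0.035]], grip=[0, 0, 0, 0, 0, 0, 0, 0])

```text
time: 10.85
eef_pos: [0.5775, 0.2099, 0.401]
ee_rot: [2.045, 2.382, 0.005]
wrist_force: [1.2, -0.6, 0.1]
finger_gap: 0.0882
```

Emit:
jog_arm(xyz=[[2.4, 0.8, 0], [0, 0, 0], [0, 0, 0]], delta_rot=[[0, 0, 0], [0, 0, 0], [0, 0, 0]], grip=[0, 0, 0])

```text
time: 11.1
eef_pos: [0.5814, 0.2346, 0.3997]
ee_rot: [2.044, 2.384, 0.002]
wrist_force: [0.4, 0.2, -0.1]
finger_gap: 0.0878
```

Run:
```python
from h import *
st,im,d=snap('wrist','w5')
print(st['time'],st['eef_pos'],yaw_of(st))
for t in ['crank_hub','crank_grip','crank_foot']: print(t,mark_of(t,'wrist'))
cv2.imwrite('pics/w5c.png',cv2.resize(im[:300,180:480,::-1],None,fx=2,fy=2,interpolation=cv2.INTER_CUBIC))
```

```text
11.1 [0.58140765 0.23457832 0.39969882] 1.724364373526115
crank_hub [{'point': [332.0, 159.0], 'confidence': 0.92}, {'point': [376.7, 364.3], 'confidence': 0.58}]
crank_grip [{'point': [327.6, 63.5], 'confidence': 0.77}, {'point': [325.2, 140.7], 'confidence': 0.17}]
crank_foot [{'point': [326.1, 140.3], 'confidence': 0.94}]
```

View pics/w5c.png

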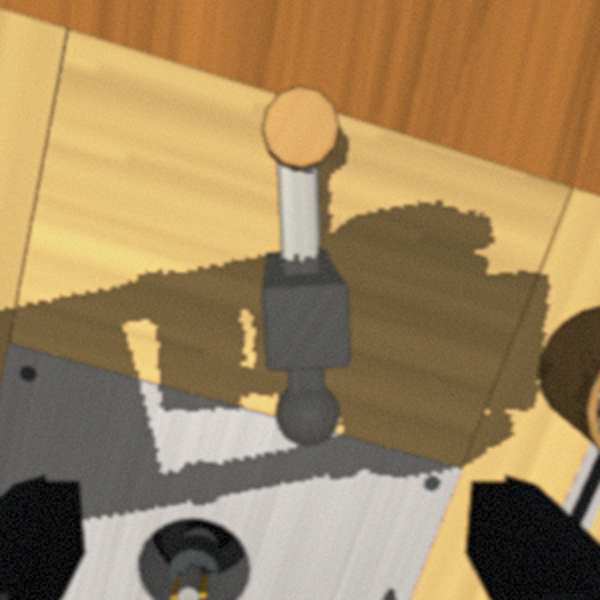

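Run:
```python
from h import *
z=np.load('/tmp/w5.npz');st={'eef_pos':z['eef_pos'],'ee_rot':z['ee_rot']};d=z['d']
a=np.array([(264,288),(348,286),(350,368),(266,370)])/2+[180,0]
w=np.array([pxplane('wrist',p,.157,st)[:2] for p in a]);print(w.round(4),w.mean(0))
for i in range(4):
    v=w[(i+1)%4]-w[i];print(np.degrees(np.arctan2(v[1],v[0]))%90,np.hypot(*v)*1e3)
k=pxplane('wrist',(330,63.5),.174,st);print(k, 'depthz',px2w('wrist',(330,63),d[63,330],st), px2w('wrist',(333,164),d[164,333],st))
c=w.mean(0);v=k[:2]-c;print(np.hypot(*v),np.degrees(np.arctan2(v[1],v[0])))
m=camera_model('wrist')
```

```text
[[0.5717 0.2751]
 [0.5978 0.2798]
 [0.6034 0.2536]
 [0.5764 0.2487]] [0.5873297  0.26428983]
10.186349902842128 26.50300462991607
11.92681796300998 26.8110983655335
10.226683724850574 27.41849360632164
9.970206006486166 26.818221559847686
[0.57474193 0.32285219 0.174     ] depthz [0.57470143 0.32311084 0.17393436] [0.58694473 0.26453848 0.1573738 ]
0.05989992923568333 102.13094474934128
```

Run:
```python
from h import *
plan([0.5873,0.2643,0.345],1.7715,n=3)
```

```text
3 rows; rv [0.0, 0.0001, -0.0166]
[[1.02, 0.37, 1.8], [1.02, 0.39, 1.8], [1.01, 0.41, 1.8]]
```

Emit:
jog_arm(xyz=[[1.0, 0.39, 1.8], [1.0, 0.39, 1.8], [1.0, 0.39, 1.8], [0, 0, 0], [0, 0, 0]], delta_rot=[[0, 0, -0.016], [0, 0, -0.016], [0, 0, -0.016], [0, 0, 0], [0, 0, 0]], grip=[0, 0, 0, 0, 0])

```text
time: 11.72
eef_pos: [0.5868, 0.2639, 0.3435]
ee_rot: [-1.988, -2.431, 0.005]
wrist_force: [1.0, -0.3, 0.8]
finger_gap: 0.0883
```

Run:
```python
from h import *
st,im,d=snap('wrist','w6')
print(st['time'],st['eef_pos'],yaw_of(st))
p=T(st['ee_rot'],st['eef_pos'])@np.array([0,0,.147,1]);print('grasp',p[:3])
```

```text
11.7167 [0.58680108 0.26393296 0.34349281] 1.7705884359642432
grasp [0.58637836 0.26369801 0.19649361]
```

View pics/w6.png

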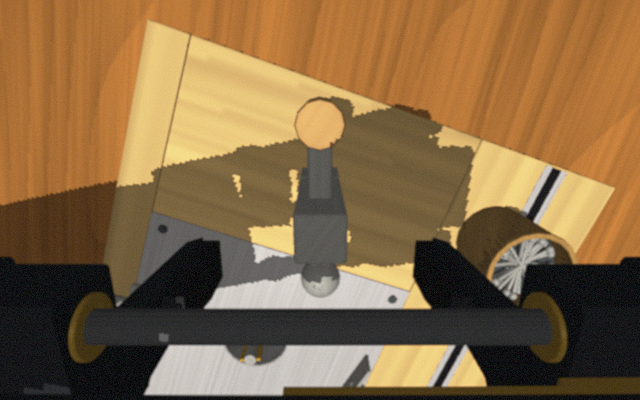

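Emit:
jog_arm(xyz=[[0, 0, 1.9], [0, 0, 1.9], [0, 0, 1.75], [0, 0, 0], [0, 0, 0], [0, 0, 0], [0, 0, 0], [0, 0, 0]], delta_rot=[[0, 0, 0], [0, 0, 0], [0, 0, 0], [0, 0, 0], [0, 0, 0], [0, 0, 0], [0, 0, 0], [0, 0, 0]], grip=[0, 0, 0, 0, 0.5, 0.6, 0.65, 0.65], newtons=20)

```text
time: 12.43
eef_pos: [0.5879, 0.2652, 0.2913]
ee_rot: [1.987, 2.432, 0.004]
wrist_force: [0.1, -0.2, -1.1]
finger_gap: 0.0632
```

Run:
```python
from h import *
st=read_state()
print(st['time'],st['eef_pos'],yaw_of(st),st['finger_gap'],st['wrist_force'],st['moment'])
p=T(st['ee_rot'],st['eef_pos'])@np.array([0,0,.147,1]);print('grasp',p[:3])
```

```text
12.4333 [0.58789066 0.26515554 0.29129222] 1.7715842544510614 0.06321956788196881 [ 0.10814995 -0.24716508 -1.09836904] [-0.01946891 -0.08190865  0.00148356]
grasp [0.58833295 0.26532999 0.14429299]
```

Emit:
jog_arm(xyz=[[0, 0, 0.2], [0, 0, 0], [0, 0, 0], [0, 0, 0], [0, 0, 0], [0, 0, 0], [0, 0, 0]], delta_rot=[[0, 0, 0], [0, 0, 0], [0, 0, 0], [0, 0, 0], [0, 0, 0], [0, 0, 0], [0, 0, 0]], grip=[0.7, 0.8, 0.9, 1, 1, 1, 1], newtons=35)

```text
time: 13.02
eef_pos: [0.5872, 0.2651, 0.2872]
ee_rot: [-1.987, -2.433, 0.0]
wrist_force: [0.3, 0.1, -0.3]
finger_gap: 0.028
```

Run:
```python
from h import *
st=read_state()
print(st['time'],st['eef_pos'],yaw_of(st),st['finger_gap'],st['wrist_force'],st['moment'])
p=T(st['ee_rot'],st['eef_pos'])@np.array([0,0,.147,1]);print('grasp',p[:3])
```

```text
13.0167 [0.58717315 0.2650628  0.28717347] 1.771848517210303 0.02795195218316779 [ 0.3127604   0.07371997 -0.34416096] [-0.02667595 -0.0971892  -0.02926114]
grasp [0.58717103 0.26506363 0.14017347]
```

Emit:
jog_arm(xyz=[[0, 0, -1.0], [0, 0, -2.0], [0, 0, -2.0], [0, 0, -2.0], [0, 0, -1.0], [0, 0, 0]], delta_rot=[[0, 0, 0], [0, 0, 0], [0, 0, 0], [0, 0, 0], [0, 0, 0], [0, 0, 0]], grip=[1, 1, 1, 1, 1, 1])

```text
time: 13.52
eef_pos: [0.588, 0.2654, 0.3706]
ee_rot: [1.986, 2.431, 0.007]
wrist_force: [0.3, 0.6, -3.4]
finger_gap: 0.0278
```

Run:
```python
from h import *
st=read_state()
print(st['time'],st['eef_pos'],yaw_of(st),st['finger_gap'],st['wrist_force'],st['moment'])
plan([0.5437,-0.0055,0.365],1.9286,n=12)
```

```text
13.5167 [0.58796763 0.26535294 0.370646  ] 1.7718115993681014 0.027778753404221052 [ 0.34676225  0.55313567 -3.37343979] [-0.02221136 -0.1232693  -0.03119516]
12 rows; rv [0.0004, -0.0, -0.0131]
[[-2.14, -0.81, 0.04], [-2.13, -0.84, 0.04], [-2.12, -0.87, 0.04], [-2.1, -0.9, 0.04], [-2.09, -0.92, 0.04], [-2.08, -0.95, 0.04], [-2.07, -0.98, 0.04], [-2.05, -1.0, 0.04], [-2.04, -1.03, 0.04], [-2.03, -1.06, 0.05], [-2.01, -1.08, 0.05], [-2.0, -1.11, 0.05]]
```

Emit:
jog_arm(xyz=[[-2.1, -0.8, 0], [-2.1, -0.85, 0], [-2.1, -0.85, 0], [-2.1, -0.9, 0], [-2.1, -0.95, 0], [-2.1, -0.95, 0], [-2.1, -1.0, 0], [-2.0, -1.0, 0]], delta_rot=[[0, 0, -0.013], [0, 0, -0.013], [0, 0, -0.013], [0, 0, -0.013], [0, 0, -0.013], [0, 0, -0.013], [0, 0, -0.013], [0, 0, -0.013]], grip=[1, 1, 1, 1, 1, 1, 1, 1])

```text
time: 14.18
eef_pos: [0.5561, 0.084, 0.3654]
ee_rot: [-1.856, -2.532, 0.003]
wrist_force: [-0.3, 0.6, -4.5]
finger_gap: 0.0281
```

Emit:
jog_arm(xyz=[[-2.0, -1.05, 0], [-2.0, -1.05, 0], [-2.0, -1.1, 0], [-2.0, -1.1, 0], [0, 0, 0], [0, 0, 0]], delta_rot=[[0, 0, -0.013], [0, 0, -0.013], [0, 0, -0.013], [0, 0, -0.013], [0, 0, 0], [0, 0, 0]], grip=[1, 1, 1, 1, 1, 1])

```text
time: 14.68
eef_pos: [0.5411, -0.0053, 0.3658]
ee_rot: [-1.794, -2.576, 0.002]
wrist_force: [-0.3, -0.1, -3.7]
finger_gap: 0.0275
```

Run:
```python
from h import *
st,im,d=snap('wrist','w7')
snap('side','sd7')
print(st['time'],st['eef_pos'],yaw_of(st),st['finger_gap'],st['wrist_force'],st['moment'])
M=T(st['ee_rot'],st['eef_pos']);print('foot',(M@np.array([0,0,.2422,1]))[:3])
plan([0.5437,-0.0055,0.30],1.9286,n=2)
```

```text
14.6833 [ 0.54114784 -0.00528719  0.3657799 ] 1.925240726803037 0.027469495834718013 [-0.26646818 -0.10930905 -3.69989864] [-0.00420439 -0.06130745  0.02449459]
foot [ 0.54057417 -0.00518003  0.1235806 ]
2 rows; rv [-0.0006, -0.0006, -0.0006]
[[-0.11, 0.08, 3.31], [-0.11, 0.08, 3.31]]
```

View pics/w7.png

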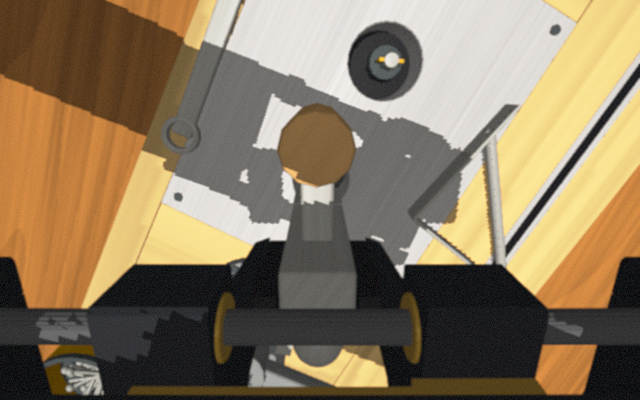

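View pics/sd7.png

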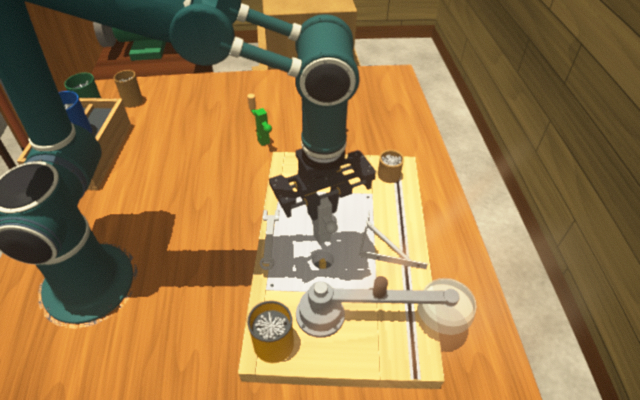

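Run:
```python
from h import *
z=np.load('/tmp/w7.npz');st={'eef_pos':z['eef_pos'],'ee_rot':z['ee_rot']};d=z['d'];im=z['im']
M=np.linalg.inv(T(st['ee_rot'],st['eef_pos']))
for p in [(316,146),(316,143),(317,120),(317,290)]:
    w=px2w('wrist',p,np.median(d[p[1]-1:p[1]+2,p[0]-1:p[0]+2]),st);print(p,w,(M@np.r_[w,1])[:3])
cv2.imwrite('pics/w7c.png',cv2.resize(im[90:370,240:400,::-1],None,fx=2.1,fy=2.1,interpolation=cv2.INTER_CUBIC))
```

```text
(316, 146) [0.51941697 0.05133703 0.25159757] [ 0.06050526 -0.00049128  0.11425852]
(316, 143) [0.5191401  0.05208636 0.25158221] [ 0.06130408 -0.00049083  0.11427487]
(317, 120) [0.51729356 0.05784357 0.25186069] [ 0.06734463 -0.000225    0.11400331]
(317, 290) [0.5383254  0.00085059 0.23511564] [ 0.00657419 -0.00024655  0.13067328]
```

View pics/w7c.png

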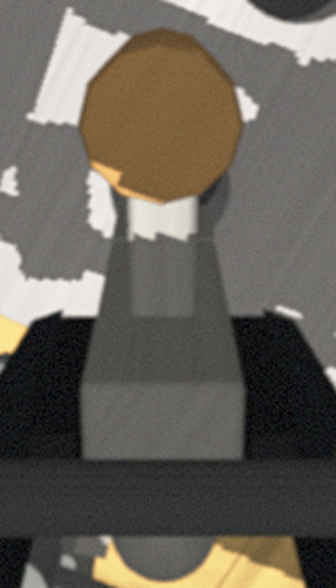

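Emit:
jog_arm(xyz=[[-0.1, 0.1, 2.0], [-0.1, 0.08, 2.5], [0, 0, 2.5], [0, 0, 0.5], [0, 0, 0], [0, 0, 0]], delta_rot=[[0, 0, -0.001], [0, 0, -0.001], [0, 0, 0], [0, 0, 0], [0, 0, 0], [0, 0, 0]], grip=[1, 1, 1, 1, 1, 1])

```text
time: 15.28
eef_pos: [0.5445, -0.0049, 0.2924]
ee_rot: [-1.788, -2.583, 0.0]
wrist_force: [-0.5, -0.9, -3.8]
finger_gap: 0.0277
```

```bash
cat > s.py <<'E'
from h import *
st=read_state()
print(st['time'],np.round(st['eef_pos'],4),'yaw',yaw_of(st).round(4),'gap',round(st['finger_gap'],4),'F',st['wrist_force'].round(1),'M',st['moment'].round(2))
M=T(st['ee_rot'],st['eef_pos']);print('foot',(M@np.array([0,0,.2422,1]))[:3].round(4),'tilt',np.degrees(np.arccos(-M[2,2])).round(2))
E
python3 s.py
python3 - <<'E'
from h import *
plan([0.5437,-0.0055,0.285],1.9286,n=1)
E
```

```text
15.2833 [ 0.5445 -0.0049  0.2924] yaw 1.9307 gap 0.0277 F [-0.5 -0.9 -3.8] M [-0.01 -0.13  0.02]
foot [ 0.5445 -0.0049  0.0502] tilt 0.02
1 rows; rv [-0.0002, -0.0003, 0.0021]
[[-0.02, -0.1, 0.74]]
```

Emit:
jog_arm(xyz=[[0, -0.05, 0.5], [0, 0, 0.3], [0, 0, 0.3], [0, 0, 0]], delta_rot=[[0, 0, 0], [0, 0, 0], [0, 0, 0], [0, 0, 0]], grip=[1, 1, 1, 1])

```text
time: 15.62
eef_pos: [0.5438, -0.0058, 0.2813]
ee_rot: [1.789, 2.582, 0.0]
wrist_force: [-0.5, 0.4, -3.3]
finger_gap: 0.0276
```

```bash
python3 s.py
```

```text
15.6167 [ 0.5438 -0.0058  0.2813] yaw 1.9298 gap 0.0276 F [-0.5  0.4 -3.3] M [-0.03 -0.02 -0.02]
foot [ 0.5438 -0.0058  0.0391] tilt 0.01
```

Emit:
jog_arm(xyz=[[0, 0, 0.3], [0, 0, 0.3], [0, 0, 0.3], [0, 0, 0]], delta_rot=[[0, 0, 0], [0, 0, 0], [0, 0, 0], [0, 0, 0]], grip=[1, 1, 1, 1])

```text
time: 15.95
eef_pos: [0.5434, -0.0058, 0.2714]
ee_rot: [-1.789, -2.581, 0.001]
wrist_force: [-0.1, 0.1, -4.3]
finger_gap: 0.0279
```

```bash
python3 s.py
```

```text
15.95 [ 0.5434 -0.0058  0.2714] yaw 1.9297 gap 0.0279 F [-0.1  0.1 -4.3] M [-0.02 -0.1   0.02]
foot [ 0.5432 -0.0058  0.0292] tilt 0.07
```

Emit:
jog_arm(xyz=[[0, 0, 0.4], [0, 0, 0.4], [0, 0, 0.4], [0, 0, 0.4], [0, 0, 0.2], [0, 0, 0]], delta_rot=[[0, 0, 0], [0, 0, 0], [0, 0, 0], [0, 0, 0], [0, 0, 0], [0, 0, 0]], grip=[1, 1, 1, 1, 1, 1])

```text
time: 16.45
eef_pos: [0.5435, -0.0058, 0.2533]
ee_rot: [-1.788, -2.582, 0.001]
wrist_force: [-0.1, -0.6, -3.9]
finger_gap: 0.0281
```

```bash
python3 s.py
```

```text
16.45 [ 0.5435 -0.0058  0.2533] yaw 1.9298 gap 0.0281 F [-0.1 -0.6 -3.9] M [-0.09 -0.14  0.02]
foot [ 0.5432 -0.0058  0.0111] tilt 0.07
```

Emit:
jog_arm(xyz=[[0, 0, 0.15], [0, 0, 0], [0, 0, 0], [0, 0, 0], [0, 0, 0], [0, 0, -2.0], [0, 0, -3.0], [0, 0, -3.0]], delta_rot=[[0, 0, 0], [0, 0, 0], [0, 0, 0], [0, 0, 0], [0, 0, 0], [0, 0, 0], [0, 0, 0], [0, 0, 0]], grip=[1, 0, 0, 0, 0, 0, 0, 0])

```text
time: 17.12
eef_pos: [0.5432, -0.0058, 0.3328]
ee_rot: [-1.788, -2.581, 0.002]
wrist_force: [1.1, -0.2, 0.4]
finger_gap: 0.0719
```

Emit:
jog_arm(xyz=[[0, 0, 0]], delta_rot=[[0, 0, 0]], grip=[0])

```text
time: 17.2
eef_pos: [0.5464, -0.0059, 0.3399]
ee_rot: [1.783, 2.574, 0.01]
wrist_force: [1.4, -0.6, 0.6]
finger_gap: 0.079
```

```bash
python3 s.py
python3 - <<'E'
from h import *
st,im,d=snap('wrist','w8'); snap('side','sd8')
print(mark_of('crank_grip','wrist')[:1],mark_of('crank_hub','wrist')[:1])
plan([0.5227,0.0507,0.34],1.9298,n=2)
E
```

```text
17.2 [ 0.5464 -0.0059  0.3399] yaw 1.9297 gap 0.079 F [ 1.4 -0.6  0.6] M [-0.03 -0.08 -0.04]
foot [ 0.5493 -0.0061  0.0977] tilt 0.68
[{'point': [306.8, 114.5], 'confidence': 0.94}] [{'point': [307.1, 207.7], 'confidence': 0.82}]
2 rows; rv [-0.0005, -0.0002, -0.0]
[[3.01, 0.03, -0.4], [3.01, 0.03, -0.4]]
```

View pics/w8.png

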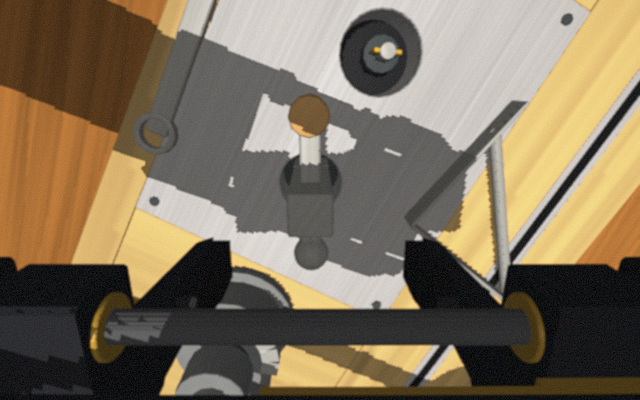

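```bash
python3 - <<'E'
from h import *
z=np.load('/tmp/w8.npz');st={'eef_pos':z['eef_pos'],'ee_rot':z['ee_rot']};d=z['d']
for n,p in [('knob',(309,114)),('hub',(310,215))]:
    w=px2w('wrist',p,np.median(d[p[1]-1:p[1]+2,p[0]-1:p[0]+2]),st);print(n,w)
print(pxplane('wrist',(309,114),.138,st))
E
python3 s.py
```

```text
knob [0.52259429 0.05124714 0.13729813]
hub [ 0.54383021 -0.00536493  0.12041782]
[0.52258508 0.05129811 0.138     ]
17.4 [ 0.5433 -0.0058  0.332 ] yaw 1.9297 gap 0.0882 F [ 0.1 -1.3 -0.7] M [-0.02 -0.1   0.01]
foot [ 0.5431 -0.0058  0.0898] tilt 0.06
```

Emit:
jog_arm(xyz=[[3.0, 0, 0], [3.05, 0, 0], [0, 0, 1.5], [0, 0, 2.5], [0, 0, 2.2], [0, 0, 0], [0, 0, 0], [0, 0, 0]], delta_rot=[[0, 0, 0], [0, 0, 0], [0, 0, 0], [0, 0, 0], [0, 0, 0], [0, 0, 0], [0, 0, 0], [0, 0, 0]], grip=[0, 0, 0, 0, 0, 0.4, 0.6, 0.7], newtons=15)

```text
time: 18.07
eef_pos: [0.5226, 0.0508, 0.2705]
ee_rot: [-1.789, -2.582, 0.001]
wrist_force: [-0.6, -0.0, 1.4]
finger_gap: 0.0703
```

```bash
python3 s.py
```

```text
18.0667 [0.5226 0.0508 0.2705] yaw 1.9296 gap 0.0703 F [-0.6 -0.   1.4] M [ 0.   -0.12 -0.01]
foot [0.5223 0.0508 0.0283] tilt 0.06
```

Emit:
jog_arm(xyz=[[0, 0, 0], [0, 0, 0], [0, 0, 0], [0, 0, 0], [0, 0, 0], [0, 0, 0]], delta_rot=[[0, 0, 0], [0, 0, 0], [0, 0, 0], [0, 0, 0], [0, 0, 0], [0, 0, 0]], grip=[0.8, 0.9, 1, 1, 1, 1], newtons=20)

```text
time: 18.57
eef_pos: [0.5226, 0.0508, 0.2711]
ee_rot: [1.789, 2.582, 0.001]
wrist_force: [-0.4, -0.2, -0.6]
finger_gap: 0.0301
```

Emit:
jog_arm(xyz=[[-0.2, 1.55, 0], [-0.6, 1.45, 0], [-0.95, 1.24, 0], [-1.24, 0.95, 0], [-1.45, 0.6, 0], [-1.55, 0.2, 0]], delta_rot=[[0, 0, 0], [0, 0, 0], [0, 0, 0], [0, 0, 0], [0, 0, 0], [0, 0, 0]], grip=[1, 1, 1, 1, 1, 1])

```text
time: 19.07
eef_pos: [0.6004, 0.0158, 0.2703]
ee_rot: [-1.788, -2.582, -0.001]
wrist_force: [-1.6, 2.6, -3.4]
finger_gap: 0.0216
```

```bash
cat > c.py <<'E'
from h import *
st=read_state();p=st['eef_pos'];v=p[:2]-np.array([.5438,-.0055])
t=np.array([np.sin(np.arctan2(v[1],v[0])),-np.cos(np.arctan2(v[1],v[0]))])
F=st['wrist_force']
print(st['time'],np.round(p,4),'yaw',yaw_of(st).round(3),'gap',round(st['finger_gap'],4),'F',F.round(1),'r',np.hypot(*v).round(4),'phi',((110.5-np.degrees(np.arctan2(v[1],v[0])))%360).round(1),'Ftan',(F[:2]@t).round(1),'Frad',(F[:2]@v/np.hypot(*v)).round(1))
E
python3 c.py
```

```text
19.0667 [0.6004 0.0158 0.2703] yaw 1.931 gap 0.0216 F [-1.6  2.6 -3.4] r 0.0604 phi 89.9 Ftan -3.0 Frad -0.6
```

Emit:
jog_arm(xyz=[[-1.55, -0.2, 0], [-1.45, -0.6, 0], [-1.24, -0.95, 0], [-0.95, -1.24, 0], [-0.6, -1.45, 0], [-0.2, -1.55, 0], [0.2, -1.55, 0], [0.6, -1.45, 0]], delta_rot=[[0, 0, 0], [0, 0, 0], [0, 0, 0], [0, 0, 0], [0, 0, 0], [0, 0, 0], [0, 0, 0], [0, 0, 0]], grip=[1, 1, 1, 1, 1, 1, 1, 1])

```text
time: 19.73
eef_pos: [0.5327, -0.0654, 0.2706]
ee_rot: [1.791, 2.58, 0.002]
wrist_force: [3.8, 5.8, -6.4]
finger_gap: 0.0212
```

```bash
python3 c.py
```

```text
19.7333 [ 0.5327 -0.0654  0.2706] yaw 1.928 gap 0.0212 F [ 3.8  5.8 -6.4] r 0.0609 phi 211.0 Ftan -2.7 Frad -6.4
```

Emit:
jog_arm(xyz=[[0.95, -1.2, 0.05], [1.24, -0.9, 0.05], [1.45, -0.6, 0], [1.55, -0.2, 0], [1.55, 0.2, 0], [1.45, 0.6, 0], [1.24, 0.95, 0], [0.95, 1.24, 0]], delta_rot=[[0, 0, 0], [0, 0, 0], [0, 0, 0], [0, 0, 0], [0, 0, 0], [0, 0, 0], [0, 0, 0], [0, 0, 0]], grip=[1, 1, 1, 1, 1, 1, 1, 1])

```text
time: 20.4
eef_pos: [0.4967, 0.0333, 0.2702]
ee_rot: [1.788, 2.583, -0.003]
wrist_force: [1.2, -4.2, -1.4]
finger_gap: 0.0215
```

```bash
python3 c.py
```

```text
20.4 [0.4967 0.0333 0.2702] yaw 1.931 gap 0.0215 F [ 1.2 -4.2 -1.4] r 0.061 phi 330.0 Ftan -2.5 Frad -3.6
```

Emit:
jog_arm(xyz=[[0.55, 1.45, 0.05], [0.15, 1.55, 0], [-0.2, 1.55, 0], [-0.6, 1.45, 0]], delta_rot=[[0, 0, 0], [0, 0, 0], [0, 0, 0], [0, 0, 0]], grip=[1, 1, 1, 1], newtons=15)

```text
time: 20.73
eef_pos: [0.5546, 0.0543, 0.27]
ee_rot: [-1.787, -2.583, 0.001]
wrist_force: [-2.8, -0.8, 3.2]
finger_gap: 0.0214
```

```bash
python3 c.py
```

```text
20.7333 [0.5546 0.0543 0.27  ] yaw 1.931 gap 0.0214 F [-2.8 -0.8  3.2] r 0.0608 phi 30.7 Ftan -2.6 Frad -1.3
```

Emit:
jog_arm(xyz=[[-0.6, 0.86, 0], [-0.74, 0.74, 0], [-0.86, 0.6, 0], [-0.95, 0.44, 0]], delta_rot=[[0, 0, 0], [0, 0, 0], [0, 0, 0], [0, 0, 0]], grip=[1, 1, 1, 1])

```text
time: 21.07
eef_pos: [0.5909, 0.033, 0.2699]
ee_rot: [-1.789, -2.582, -0.001]
wrist_force: [-2.0, 1.6, 4.7]
finger_gap: 0.0218
```

```bash
python3 c.py
```

```text
21.0667 [0.5909 0.033  0.2699] yaw 1.93 gap 0.0218 F [-2.   1.6  4.7] r 0.0608 phi 71.3 Ftan -2.5 Frad -0.5
```

Emit:
jog_arm(xyz=[[-1.01, 0.27, 0], [-1.04, 0.09, 0], [-1.04, -0.09, 0], [-1.01, -0.27, 0]], delta_rot=[[0, 0, 0], [0, 0, 0], [0, 0, 0], [0, 0, 0]], grip=[1, 1, 1, 1])

```text
time: 21.4
eef_pos: [0.6052, -0.0032, 0.2701]
ee_rot: [-1.79, -2.577, -0.011]
wrist_force: [1.2, 19.1, 5.7]
finger_gap: 0.0216
```

```bash
python3 c.py
```

```text
21.4 [ 0.6052 -0.0032  0.2701] yaw 1.927 gap 0.0216 F [ 1.2 19.1  5.7] r 0.0614 phi 108.3 Ftan -19.0 Frad 1.9
```

Emit:
jog_arm(xyz=[[0.1, 0.03, 0], [0, 0, 0], [0, 0, 0]], delta_rot=[[0, 0, 0], [0, 0, 0], [0, 0, 0]], grip=[1, 1, 1])

```text
time: 21.65
eef_pos: [0.6052, -0.0026, 0.2701]
ee_rot: [-1.791, -2.58, -0.008]
wrist_force: [-0.2, 9.8, 4.3]
finger_gap: 0.0214
```

```bash
python3 c.py
```

```text
21.65 [ 0.6052 -0.0026  0.2701] yaw 1.928 gap 0.0214 F [-0.2  9.8  4.3] r 0.0615 phi 107.8 Ftan -9.8 Frad 0.2
```

Emit:
jog_arm(xyz=[[0.05, 0, -0.05], [0, 0, 0], [0, 0, 0], [0, 0, 0], [0, 0, 0], [0, 0, 0]], delta_rot=[[0, 0, 0], [0, 0, 0], [0, 0, 0], [0, 0, 0], [0, 0, 0], [0, 0, 0]], grip=[1, 0.6, 0.6, 0.6, 0.6, 0.6])

```text
time: 22.15
eef_pos: [0.6044, -0.0043, 0.2694]
ee_rot: [-1.789, -2.582, 0.001]
wrist_force: [0.1, -1.2, -0.8]
finger_gap: 0.0353
```

```bash
python3 c.py
```

```text
22.15 [ 0.6044 -0.0043  0.2694] yaw 1.929 gap 0.0353 F [ 0.1 -1.2 -0.8] r 0.0606 phi 109.3 Ftan 1.2 Frad 0.1
```

Emit:
jog_arm(xyz=[[0, 0, -1.0], [0, 0, -2.0], [0, 0, -3.0], [0, 0, -3.0], [0, 0, -3.0], [0, 0, 0], [0, 0, 0]], delta_rot=[[0, 0, 0], [0, 0, 0], [0, 0, 0], [0, 0, 0], [0, 0, 0], [0, 0, 0], [0, 0, 0]], grip=[0.6, 0.6, 0.6, 0.6, 0.6, 0.6, 0.6])

```text
time: 22.73
eef_pos: [0.6054, -0.004, 0.3934]
ee_rot: [1.786, 2.578, 0.005]
wrist_force: [0.0, -0.3, -0.2]
finger_gap: 0.0353
```

```bash
python3 c.py
python3 - <<'E'
from h import *
st,im,d=snap('wrist','w9'); st2,im2,d2=snap('side','sd9')
for t in ['crank_grip','crank_hub','collet_nut']: print(t,mark_of(t,'wrist')[:2] if 1 else 0)
E
```

```text
22.7333 [ 0.6054 -0.004   0.3934] yaw 1.93 gap 0.0353 F [ 0.  -0.3 -0.2] r 0.0616 phi 109.1 Ftan 0.3 Frad 0.0
crank_grip [{'point': [316.5, 163.9], 'confidence': 0.73}]
crank_hub [{'point': [241.1, 161.6], 'confidence': 0.95}]
collet_nut [{'point': [307.8, 35.7], 'confidence': 0.86}]
```

View pics/w9.png

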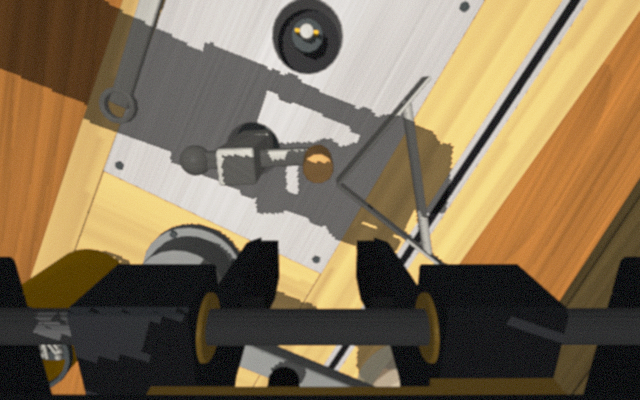

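View pics/sd9.png

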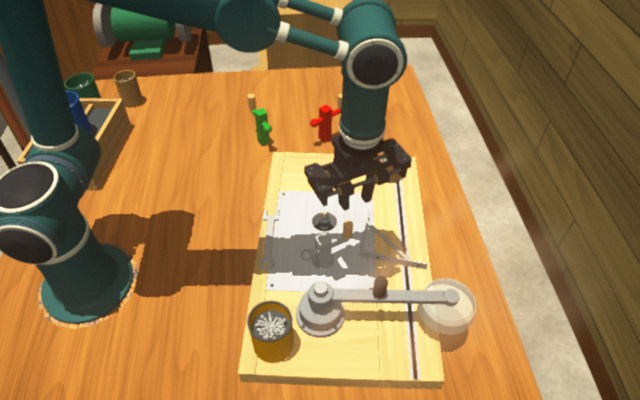

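Run:
```python
from h import *
for f,cp in [('w7',(391,60)),('w8',(388,50)),('w9',(307,31))]:
    z=np.load(f'/tmp/{f}.npz');st={'eef_pos':z['eef_pos'],'ee_rot':z['ee_rot']};d=z['d']
    x,y=cp
    P=np.array([px2w('wrist',(i,j),d[j,i],st) for j in range(y-18,y+19) for i in range(x-18,x+19) if d[j,i]>0])
    h,e=np.histogram(P[:,2],bins=np.arange(-.0,.1,.002));print(f,[(round(e[i],3),int(h[i])) for i in range(len(h)) if h[i]>8])
    T9=P[P[:,2]>P[:,2].max()-.004];print(' top',np.median(T9,0).round(4),len(T9))
z=np.load('/tmp/w9.npz');st={'eef_pos':z['eef_pos'],'ee_rot':z['ee_rot']};d=z['d']
for n,p in [('hub',(238,163)),('knob',(320,161)),('bar',(330,355)),('plate',(150,120))]:
    print(n,px2w('wrist',p,d[p[1],p[0]],st).round(4))
im=z['im'];cv2.imwrite('pics/w9c.png',cv2.resize(im[0:220,160:380,::-1],None,fx=2.7,fy=2.7,interpolation=cv2.INTER_CUBIC))
```

```text
w7 [(np.float64(-0.0), 109), (np.float64(0.002), 311), (np.float64(0.004), 26), (np.float64(0.006), 9), (np.float64(0.008), 10), (np.float64(0.044), 51), (np.float64(0.046), 465), (np.float64(0.048), 66), (np.float64(0.054), 9), (np.float64(0.062), 14), (np.float64(0.068), 27), (np.float64(0.07), 186), (np.float64(0.072), 22)]
 top [0.5576 0.1031 0.071 ] 230
w8 [(np.float64(-0.0), 87), (np.float64(0.002), 299), (np.float64(0.004), 19), (np.float64(0.044), 39), (np.float64(0.046), 456), (np.float64(0.048), 71), (np.float64(0.054), 9), (np.float64(0.056), 13), (np.float64(0.06), 9), (np.float64(0.062), 13), (np.float64(0.064), 17), (np.float64(0.068), 31), (np.float64(0.07), 232), (np.float64(0.072), 23)]
 top [0.5576 0.103  0.071 ] 280Traceback (most recent call last):
  File "<stdin>", line 5, in <module>
  File "h.py", line 12, in px2w
    W,m=cam_world(name,st)
        ~~~~~~~~~^^^^^^^^^
  File "h.py", line 7, in cam_world
    m=camera_model(name)
ValueError: time passes only in moves, steps and waits
```

```bash
python3 - <<'E'
s=open('h.py').read()
s=s.replace("    m=camera_model(name)\n","    m=_cm(name)\n")
s=s.replace("def cam_world","import functools\n@functools.lru_cache(None)\ndef _cm(n): return camera_model(n)\ndef cam_world")
open('h.py','w').write(s)
E
python3 - <<'E'
from h import *
for f,cp in [('w9',(307,31))]:
    z=np.load(f'/tmp/{f}.npz');st={'eef_pos':z['eef_pos'],'ee_rot':z['ee_rot']};d=z['d']
    x,y=cp
    P=np.array([px2w('wrist',(i,j),d[j,i],st) for j in range(y-18,y+19) for i in range(x-18,x+19) if d[j,i]>0])
    h,e=np.histogram(P[:,2],bins=np.arange(-.0,.1,.002));print(f,[(round(float(e[i]),3),int(h[i])) for i in range(len(h)) if h[i]>8])
    T9=P[P[:,2]>P[:,2].max()-.004];print(' top',np.median(T9,0).round(4),len(T9))
for n,p in [('hub',(238,163)),('knob',(320,161)),('bar',(330,355)),('plate',(150,120))]:
    print(n,px2w('wrist',p,d[p[1],p[0]],st).round(4))
im=z['im'];cv2.imwrite('pics/w9c.png',cv2.resize(im[0:220,160:380,::-1],None,fx=2.7,fy=2.7,interpolation=cv2.INTER_CUBIC))
E
```

```text
w9 [(-0.0, 99), (0.002, 384), (0.004, 34), (0.052, 140), (0.054, 404), (0.056, 18), (0.072, 10), (0.074, 9), (0.076, 64), (0.078, 145)]
 top [0.5578 0.1031 0.0784] 209
hub [ 0.5447 -0.0026  0.121 ]
knob [0.5987 0.0224 0.1355]
bar [ 0.6956 -0.1987  0.0449]
plate [ 0.4472 -0.0133  0.0444]
```

View pics/w9c.png

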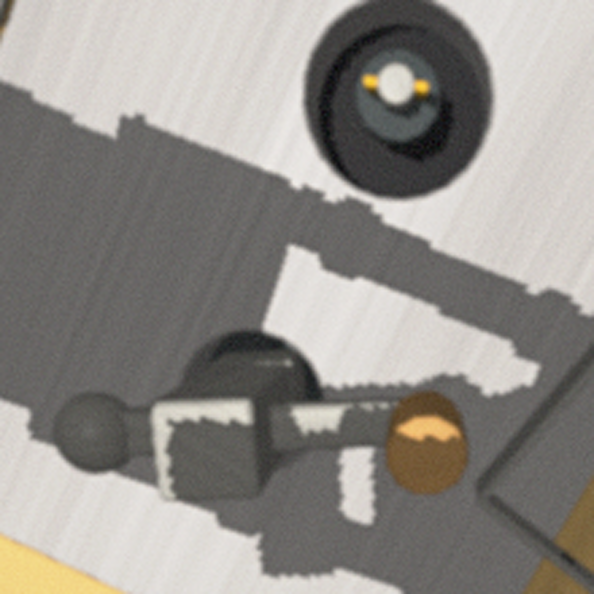

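Run:
```python
from h import *
z=np.load('/tmp/w9.npz');st={'eef_pos':z['eef_pos'],'ee_rot':z['ee_rot']}
k=pxplane('wrist',(318,163),.138,st);h=pxplane('wrist',(160+207/2.7,449/2.7),.121,st);t=pxplane('wrist',(160+92/2.7,431/2.7),.088,st)
print(k,h,t,np.degrees(np.arctan2(*(k-h)[1::-1])),np.degrees(np.arctan2(*(k-t)[1::-1])),np.hypot(*(k-h)[:2]))
print(st['eef_pos'],st['ee_rot'])
```

```text
[0.59773948 0.02108621 0.138     ] [ 0.54449179 -0.00524113  0.121     ] [ 0.50567319 -0.02150885  0.088     ] 26.30924448014789 24.827924978304605 0.059400721121029953
[ 0.60538629 -0.00399485  0.39337257] [1.78619498 2.57786816 0.00502485]
```

Run:
```python
from h import *
plan([0.5977,0.0211,0.36],0.445,n=13)
```

```text
13 rows; rv [-0.0003, 0.0001, 0.1142]
[[0.2, 0.02, 0.21], [0.2, 0.0, 0.21], [0.2, -0.02, 0.21], [0.19, -0.04, 0.21], [0.19, -0.07, 0.21], [0.18, -0.09, 0.21], [0.17, -0.11, 0.21], [0.15, -0.12, 0.21], [0.14, -0.14, 0.21], [0.12, -0.16, 0.21], [0.1, -0.17, 0.21], [0.08, -0.18, 0.21], [0.06, -0.19, 0.21]]
```

Emit:
jog_arm(xyz=[[0.2, 0, 0.2], [0.2, 0, 0.2], [0.2, 0, 0.2], [0.2, -0.05, 0.2], [0.2, -0.05, 0.2], [0.2, -0.1, 0.2], [0.15, -0.1, 0.2], [0.15, -0.1, 0.2]], delta_rot=[[0, 0, 0.114], [0, 0, 0.114], [0, 0, 0.114], [0, 0, 0.114], [0, 0, 0.114], [0, 0, 0.114], [0, 0, 0.114], [0, 0, 0.114]], grip=[0.3, 0.3, 0.3, 0.3, 0.3, 0.3, 0.3, 0.3])

```text
time: 23.65
eef_pos: [0.6005, 0.0118, 0.3718]
ee_rot: [-2.746, -1.522, 0.004]
wrist_force: [-0.8, -1.0, 0.4]
finger_gap: 0.0614
```

Emit:
jog_arm(xyz=[[0.15, -0.15, 0.2], [0.1, -0.15, 0.2], [0.1, -0.2, 0.2], [0.1, -0.2, 0.2], [0.1, -0.2, 0.2], [0, 0, 0], [0, 0, 0]], delta_rot=[[0, 0, 0.114], [0, 0, 0.114], [0, 0, 0.114], [0, 0, 0.114], [0, 0, 0.114], [0, 0, 0], [0, 0, 0]], grip=[0.3, 0.3, 0.3, 0.3, 0.3, 0.3, 0.3])

```text
time: 24.23
eef_pos: [0.5981, 0.0221, 0.3623]
ee_rot: [-3.061, -0.703, 0.004]
wrist_force: [-0.8, -0.3, 0.1]
finger_gap: 0.0616
```

```bash
python3 c.py
python3 - <<'E'
from h import *
st,im,d=snap('wrist','w10')
for t in ['crank_grip','crank_hub','collet_nut']: print(t,mark_of(t,'wrist')[:2])
E
```

```text
24.2333 [0.5981 0.0221 0.3623] yaw 0.451 gap 0.0616 F [-0.8 -0.3  0.1] r 0.0609 phi 83.6 Ftan -0.1 Frad -0.8
crank_grip [{'point': [325.4, 205.2], 'confidence': 0.88}, {'point': [319.7, 228.2], 'confidence': 0.45}]
crank_hub [{'point': [321.3, 275.7], 'confidence': 0.87}]
collet_nut [{'point': [211.2, 181.6], 'confidence': 0.59}]
```

View pics/w10.png

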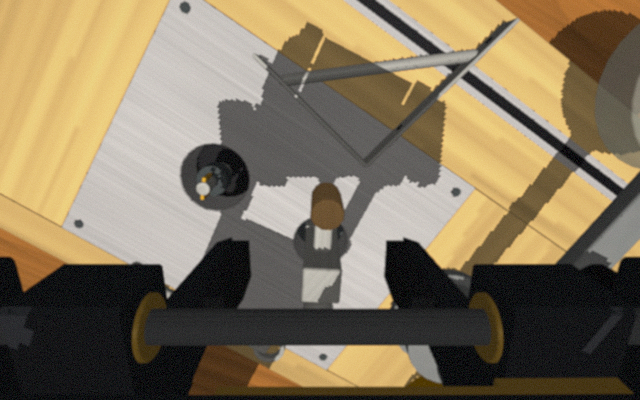

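Run:
```python
from h import *
z=np.load('/tmp/w10.npz');st={'eef_pos':z['eef_pos'],'ee_rot':z['ee_rot']};d=z['d'];im=z['im']
k=pxplane('wrist',(328,213),.138,st);h=pxplane('wrist',(322,283),.121,st)
print(k,h,np.degrees(np.arctan2(*(k-h)[1::-1])),np.hypot(*(k-h)[:2]))
print(px2w('wrist',(328,213),d[213,328],st),px2w('wrist',(320,280),d[280,320],st))
M=np.linalg.inv(T(st['ee_rot'],st['eef_pos']));print((M@np.r_[k,1])[:3])
cv2.imwrite('pics/w10c.png',cv2.resize(im[120:340,170:390,::-1],None,fx=2.7,fy=2.7,interpolation=cv2.INTER_CUBIC))
```

```text
[0.60092755 0.01721071 0.138     ] [ 0.54646537 -0.00557808  0.121     ] 22.70606512765442 0.05903777197711694
[0.60056725 0.01699701 0.13685329] [ 0.54812644 -0.00318847  0.12122614]
[0.00092606 0.00581924 0.22424348]
```

View pics/w10c.png

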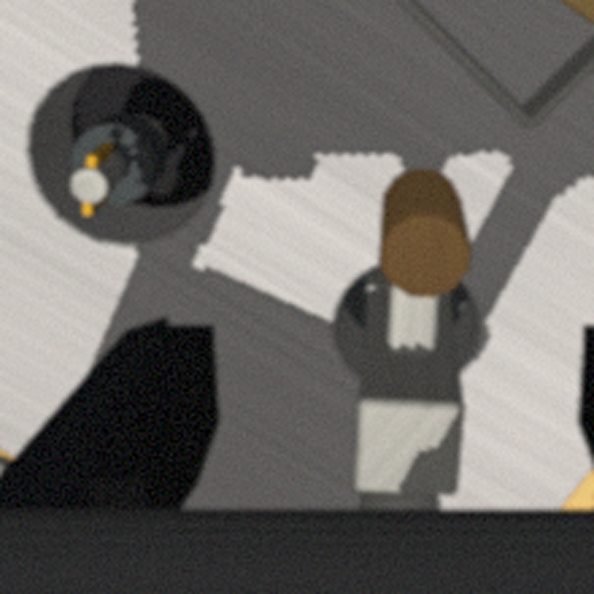

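Emit:
jog_arm(xyz=[[0.1, 0.25, 1.5], [0, 0.25, 2.5], [0, 0, 2.5], [0, 0, 2.6], [0, 0, 0], [0, 0, 0]], delta_rot=[[0, 0, 0.02], [0, 0, 0.02], [0, 0, 0], [0, 0, 0], [0, 0, 0], [0, 0, 0]], grip=[0.3, 0.3, 0.3, 0.3, 0.3, 0.3])

```text
time: 24.93
eef_pos: [0.6007, 0.0178, 0.2712]
ee_rot: [-3.075, -0.637, 0.006]
wrist_force: [-0.6, 0.7, 0.9]
finger_gap: 0.0618
```

Emit:
jog_arm(xyz=[[0, 0, 0], [0, 0, 0], [0, 0, 0], [0, 0, 0], [0, 0, 0], [0, 0, 0]], delta_rot=[[0, 0, 0], [0, 0, 0], [0, 0, 0], [0, 0, 0], [0, 0, 0], [0, 0, 0]], grip=[0.5, 0.6, 0.7, 0.8, 1, 1], newtons=10)

```text
time: 25.43
eef_pos: [0.6018, 0.0179, 0.2735]
ee_rot: [3.076, 0.636, 0.002]
wrist_force: [1.5, 0.9, -0.4]
finger_gap: 0.0238
```

```bash
python3 c.py
```

```text
25.4333 [0.6018 0.0179 0.2735] yaw 0.408 gap 0.0238 F [ 1.5  0.9 -0.4] r 0.0625 phi 88.5 Ftan -0.3 Frad 1.7
```

Emit:
jog_arm(xyz=[[0, 0, 0], [-0.05, 0.7, 0], [0, 0, 0]], delta_rot=[[0, 0, 0], [0, 0, 0.117], [0, 0, 0]], grip=[1, 1, 1], newtons=25)

```text
time: 25.68
eef_pos: [0.6041, 0.0117, 0.2732]
ee_rot: [-3.107, -0.449, -0.001]
wrist_force: [-0.9, 4.4, 2.3]
finger_gap: 0.0214
```

```bash
python3 c.py
```

```text
25.6833 [0.6041 0.0117 0.2732] yaw 0.287 gap 0.0214 F [-0.9  4.4  2.3] r 0.0627 phi 94.6 Ftan -4.5 Frad 0.4
```

Emit:
jog_arm(xyz=[[-0.05, 0.7, 0], [0, 0, 0]], delta_rot=[[0, 0, 0.117], [0, 0, 0]], grip=[1, 1])

```text
time: 25.85
eef_pos: [0.6055, 0.0063, 0.2734]
ee_rot: [-3.125, -0.267, -0.001]
wrist_force: [-0.4, 11.2, 4.4]
finger_gap: 0.0212
```

```bash
python3 c.py
```

```text
25.85 [0.6055 0.0063 0.2734] yaw 0.17 gap 0.0212 F [-0.4 11.2  4.4] r 0.0628 phi 99.7 Ftan -11.0 Frad 1.7
```

Emit:
jog_arm(xyz=[[0.05, -0.8, 0], [0, 0, 0], [0, 0, 0], [0, 0, 0], [0, 0, 0], [0, 0, 0]], delta_rot=[[0, 0, -0.12], [0, 0, 0], [0, 0, 0], [0, 0, 0], [0, 0, 0], [0, 0, 0]], grip=[1, 1, 0.4, 0.4, 0.4, 0.4])

```text
time: 26.35
eef_pos: [0.6045, 0.0119, 0.2724]
ee_rot: [3.108, 0.458, -0.001]
wrist_force: [-0.4, -0.7, -0.5]
finger_gap: 0.0458
```

```bash
python3 c.py
```

```text
26.35 [0.6045 0.0119 0.2724] yaw 0.293 gap 0.0458 F [-0.4 -0.7 -0.5] r 0.0631 phi 94.5 Ftan 0.6 Frad -0.6
```

Emit:
jog_arm(xyz=[[0, 0, -1.5], [0, 0, -2.5], [0, 0, -3.0], [0, 0, -3.0], [-1.0, -2.0, -3.0], [0, -2.0, 0], [0, 0, 0], [0, 0, 0]], delta_rot=[[0, 0, 0], [0, 0, 0], [0, 0, 0], [0, 0, 0], [0, 0, 0], [0, 0, 0], [0, 0, 0], [0, 0, 0]], grip=[0.4, 0.4, 0.4, 0.4, 0, 0, 0, 0])

```text
time: 27.02
eef_pos: [0.5831, 0.048, 0.403]
ee_rot: [3.107, 0.461, 0.001]
wrist_force: [0.5, -0.9, -0.2]
finger_gap: 0.0774
```

```bash
python3 c.py
python3 - <<'E'
from h import *
st,im,d=snap('wrist','w11')
r=mark_of('collet_nut','wrist')[:1];print(r,mark_of('crank_grip','wrist')[:1],mark_of('crank_hub','wrist')[:1])
for f in ['w4','w7','w8','w9','w10','w11']:
    z=np.load(f'/tmp/{f}.npz');s={'eef_pos':z['eef_pos'],'ee_rot':z['ee_rot']};d=z['d']
    yy,xx=np.mgrid[0:300:1,0:640:1];dd=d[:300]
    W,m=cam_world('wrist',s)
    u=cv2.undistortPoints(np.column_stack([xx.ravel(),yy.ravel()]).astype(float).reshape(-1,1,2),np.array(m['K']),np.array(m['dist'])).reshape(-1,2)
    P=np.column_stack([u*dd.ravel()[:,None],dd.ravel()])@W[:3,:3].T+W[:3,3]
    ok=dd.ravel()>0
    r=np.hypot(P[:,0]-.5573,P[:,1]-.103)
    cut=P[ok&(r<.008)&(P[:,2]>.06)][:,2];nut=P[ok&(r<.013)&(P[:,2]>.04)&(P[:,2]<.06)][:,2];pl=P[ok&(r>.035)&(r<.06)&(abs(P[:,2]-.045)<.006)][:,2]
    print(f,'cut',np.median(cut).round(4),len(cut),'nut',np.median(nut).round(4),len(nut),'plate',np.median(pl).round(4),len(pl))
E
```

```text
27.0167 [0.5831 0.048  0.403 ] yaw 0.295 gap 0.0774 F [ 0.5 -0.9 -0.2] r 0.0664 phi 56.8 Ftan 0.9 Frad -0.4
[{'point': [364.7, 182.0], 'confidence': 0.64}] [{'point': [363.2, 179.0], 'confidence': 0.98}] [{'point': [365.4, 243.4], 'confidence': 0.56}]
w4 cut nan 0 nut nan 0 plate 0.0445 6039
w7 cut 0.0709 243 nut 0.047 596 plate 0.0445 10496
w8 cut 0.0708 303 nut 0.0472 717 plate 0.0445 10766
w9 cut 0.078 245 nut 0.0545 510 plate 0.0445 7265
w10 cut 0.078 270 nut 0.0547 464 plate 0.0448 9543
w11 cut 0.0782 180 nut 0.0547 361 plate 0.0447 7459
  return _methods._mean(a, axis=axis, dtype=dtype,
  ret = ret.dtype.type(ret / rcount)
```

View pics/w11.png

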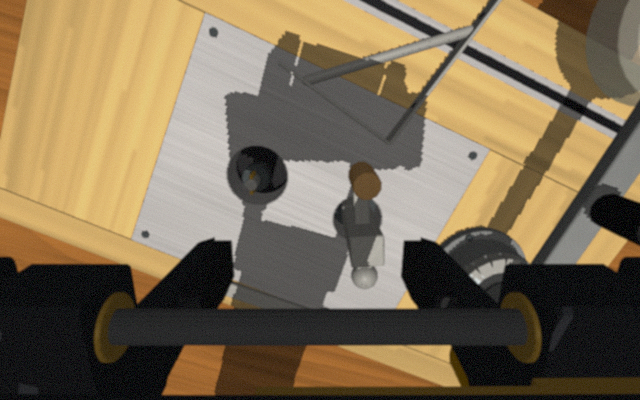

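Run:
```python
from h import *
for f in ['w8','w11']:
    z=np.load(f'/tmp/{f}.npz');s={'eef_pos':z['eef_pos'],'ee_rot':z['ee_rot']};d=z['d']
    yy,xx=np.mgrid[0:400,0:640]
    W,m=cam_world('wrist',s)
    u=cv2.undistortPoints(np.column_stack([xx.ravel(),yy.ravel()]).astype(float).reshape(-1,1,2),np.array(m['K']),np.array(m['dist'])).reshape(-1,2)
    P=np.column_stack([u*d.ravel()[:,None],d.ravel()])@W[:3,:3].T+W[:3,3]
    ok=d.ravel()>0
    r=np.hypot(P[:,0]-.5438,P[:,1]+.0055)
    h=P[ok&(r<.022)&(abs(P[:,2]-.121)<.006)];c=np.median(h,0)
    A=np.column_stack([h[:,:2]-c[:2],np.ones(len(h))]);q=np.linalg.lstsq(A,h[:,2],rcond=None)[0]
    b=P[ok&(abs(P[:,2]-.134)<.02)&(P[:,0]>.66)&(P[:,1]<-.14)]
    print(f,len(h),'hub',h.mean(0).round(4),'slope deg',np.degrees(np.arctan(q[:2])).round(2),'bar z',np.median(b[:,2]).round(4) if len(b) else None)
st,im,dd=snap('scene','s12');r=read_state();print(r['time'],r['wrist_force'],r['finger_gap'])
for t in ['spanner_grip','bracket','nail_tin_mid','nail_tub_mid']: print(t,[np.round(x['point']) for x in mark_of(t,'scene')[:1]])
cv2.imwrite('pics/s12c.png',cv2.resize(im[130:300,190:490,::-1],None,fx=2.66,fy=2.66,interpolation=cv2.INTER_CUBIC))
```

```text
w8 2076 hub [ 0.5437 -0.0061  0.1204] slope deg [ 0.62 -1.88] bar z None
w11 1126 hub [ 0.5449 -0.0055  0.1203] slope deg [-2.35 -1.12] bar z 0.1317
27.2667 [-0.28151497  0.35515448 -0.3257326 ] 0.08823707365101872
spanner_grip [array([301., 176.])]
bracket [array([297., 249.])]
nail_tin_mid [array([234., 174.])]
nail_tub_mid [array([377., 263.])]
```

View pics/s12c.png

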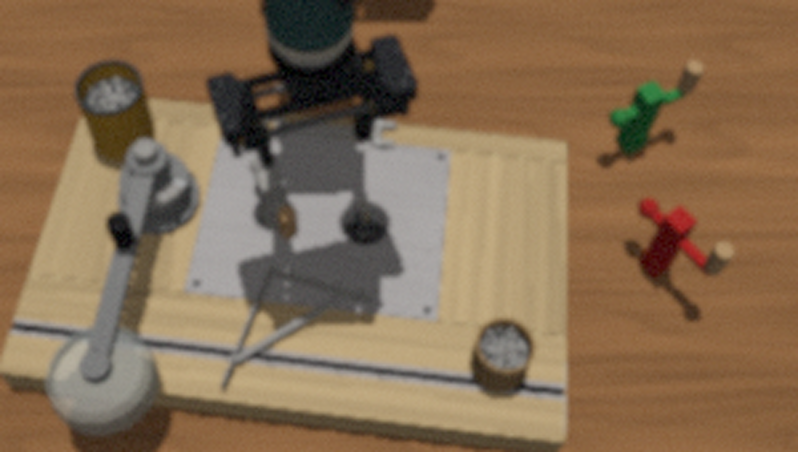

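All checks hold: the crank is seated, the nut is about 10 mm above the plate, the guard is parked, the bystanders have not moved and the gripper is clear. I'm handing the job in.

```bash
python3 -c "
from station import *
print(finish_job())"
```

```text
the job is handed in; nothing more can be done
None
```

The router table is ready for the cutter change, and I handed the job in at about 27 s; no verdict was reported. I lifted the guard 18 mm, swung it 90° and let it drop into its parked notch. I then fitted the grey crank onto the square shaft, first turning it to match the flats as seen in the camera. By its knob I wound it clockwise about 1.25 turns to the top stop, then let go of everything.

**Last checks**
- **Guard:** right after parking, the arm's top was at the same height as in its first notch (0.1335 m). A later long-range reading of 0.132 m seems less reliable.
- **Crank:** its hub top was at 0.120 m (0.121 m expected when fully seated) and within about 1 mm of the shaft axis. The tilt fit gave about 2.6°, from noisy depth readings.
- **Lift:** the collet nut measured 9.9–10.0 mm above the plate in three views.
- **Bystanders:** in the overhead view the spanner, bracket, tin and tub were within 2 pixels of where they started.
- **Gripper:** it was open and about 0.1 m clear of everything, with no force at the wrist.

**What disagreed:** the first time I reached the stop, the crank sprang back about 20° when I let go. I gripped it again and pushed; the force climbed like a spring from the same place. I took that as a soft stop plus socket play, since the nut height did not change.

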